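# Fit an index plate and hold its snap ring open at the groove

### The job

Slide the blue index plate straight up out of its slotted rack, slip it onto the spindle's shaft until it sits home against the shoulder, and let go of it. Then take the circlip pliers from their stand by the red handles and squeeze them so that the snap ring on their tips opens fully while still clear of the shaft, slide the open ring over the shaft to the black groove, and finish there while holding: the ring squeezed wide open, centred around the groove, carried by the gripper alone and not leaning on the shaft or the plate. Go gently on the shaft and leave the white dish, rotary tool and jar alone.

Things in the scene. Friction and masses are not known exactly. Their poses are not given: they have to be found in the camera images.
- plate: Blue square index plate with white dots, 100 x 100 x 8 mm, 0.15 to 0.3 kg, upright in the rack's middle slot. Origin: centre of the plate and of its round through bore (31 mm diameter). Own x is its normal (8 mm thick, both faces alike), z up; top edge 50 mm above the origin. Grip the top edge, fingers closing along own x.
- rack: Fixed wooden rack 116 x 126 mm, 67 mm high, origin at the centre of its underside. Three slots 38 mm apart along own x; the middle one, 11 mm wide, floor 12 mm above the table, holds the blue plate, which must rise 55 mm to be clear. The outer slots hold lower plates (grey, brass), fixed, tops 76 mm above the table.
- spindle: Fixed head: green housing 100 x 90 mm, 144 mm high, with a level steel shaft 27 mm in diameter, axis 120 mm up. Origin on the table below the groove; own x runs along the shaft from its nose to the housing. Along x from the groove: nose tip -28 mm (first 8 mm tapered from 21 mm diameter), shoulder face +14 mm (dark collar, 36 mm diameter), housing front +64 mm.
- groove (a point): Centre of the black groove on the shaft axis (groove 5 mm wide, 23 mm in diameter), 120 mm above the table; axes as the spindle's. A plate home against the shoulder has its centre at +10 mm along x, and hangs about 2 mm below the axis when released.
- stand: Fixed wooden stand, base 100 x 120 mm, 104 mm high; the pliers' dark crossbar rests on its two posts between low lips (2 mm play): lift the pliers straight up. Origin at the underside, straight below the pliers' pivot.
- pliers: Upright circlip pliers, 0.27 kg, handles up, a brass-coloured snap ring hooked on the bent tips. Origin: ring centre. Own x: the ring's axis, pointing from pliers to ring; to go on the shaft it must point along the spindle's own x. Own y: handles squeeze and tips spread along it. Pivot and crossbar (76 mm along y) at x -25, z 55 mm. The tips pass over the shaft, 20 mm above the ring centre.
- handles (a point): Midway between the red handles at grip height: x -25, z 102 mm in the pliers' frame. Flats 18 mm wide, 17 mm above and below this point, squeezed along the pliers' own y. Relaxed they lean out: 51 mm over the outside here, 57 mm at the top; fully squeezed they are near parallel, 36 to 32 mm, at a springy stop. The spring takes 2 to 8 N; grip with 20 N or more: this also centres the pliers.
- ring (a point): Centre of the snap ring (the pliers' origin). Ring 3 mm thick, gap at the top; relaxed 24 mm inner, 32 mm outer diameter, too small for the shaft; fully spread 30 to 35 mm inner, 43 mm outer, same centre. About 1.5 mm play around the shaft when spread.
- jaw_l (a joint): Opening of the pliers' tips, rad: 0 relaxed; at least 0.15 when squeezed to the springy stop, ring fully spread (0.16 to 0.2, more with a harder grip).
- dish: White open dish, 100 x 130 x 40 mm, with two brass blanks in it; bystander.
- rotary: Red rotary hand tool, about 220 mm long, 42 mm high; bystander.
- jar: Small jar, 60 mm in diameter, 75 mm high; bystander.

How it is judged:
On the way, in this order (a step that is already met when the one before it is completed fails the run):
1. the plate is held clear above its rack (z of plate in the frame of rack above 0.115 m and contact force between plate and the fingers above 1 N and contact force between plate and rack below 0.1 N), for 0.1 s.
2. the plate hangs on the shaft, home against the shoulder, and is let go (x of plate in the frame of groove between 0.007 and 0.0125 m and distance between plate and groove below 0.0135 m and angle between the x axis of plate and the x axis of spindle, either way round below 0.12 rad and contact force between plate and the fingers below 0.1 N), for 0.2 s.
3. the ring is squeezed fully open off its stand, before it reaches the shaft (value of joint jaw_l above 0.135 rad and z of ring in the frame of stand above 0.055 m and distance between ring and groove above 0.033 m and contact force between pliers and the fingers above 5 N and contact force between pliers and stand below 0.1 N), for 0.1 s.
At the end, for the whole second after the job is handed in: Still squeezing the pliers (over 5 N, tips over 0.135 rad); ring within 3 mm of the groove along the shaft, 4.5 mm in all, square within 0.12 rad, under 4 N on shaft and plate; plate released on the shaft, within 3 mm of home, centre within 13.5 mm of the groove, square within 0.12 rad (all of step 2 and x of ring in the frame of groove between -0.003 and 0.003 m and distance between ring and groove below 0.0045 m and angle between the x axis of pliers and the x axis of spindle, either way round below 0.12 rad and value of joint jaw_l above 0.135 rad and contact force between pliers and the fingers above 5 N and contact force between pliers and spindle below 4 N and contact force between pliers and plate below 4 N); the arm keeps its last pose, push and grip.
It fails at once if the shaft is rammed with the pliers or the plate (over 40 N) (contact force between any of pliers, plate and spindle above 40 N).
It fails at once if a bystander is shifted by more than 25 mm (distance of any of dish, rotary, jar from where it was at the start of the episode above 0.025 m).
It also fails if it takes over 61 s, if anything falls off the work surface, if the arm or the gripper's body presses on something with over 40 N, if the wrist force passes 120 N, or if a joint passes its speed limit or range.

### The arm

A 7-joint arm with a two-finger parallel gripper is mounted at the origin on the work surface. World frame = base frame: x ahead of the robot, y to its left, z up, the work surface at z = 0. Lengths are in m, angles in rad, forces in N, time in s.
With the tool pointing down it reaches from about 0.35 to 0.9 m from the base axis. Payload 8.1 kg.
Tool frame: the origin (TCP) lies midway between the tips of the shut fingers; the grasp point (between the pads) lies 19 mm behind it (arm.hold_point_z is the z of the grasp point in the tool frame, in m); z points along the fingers, y is the line along which they close (so a half turn about z gives the same grasp; the last joint's range is limited). The gripper opens to 92 mm and grips with 3 to 60 N. Pads are 19 mm wide; open, the fingers measure 130 mm over their backs; the gripper's body (75 mm by 190 mm) begins 47 mm behind the grasp point.
Start: joints at [-1.344, 0.434, 0.025, 1.573, -0.012, 1.134, -0.075], TCP at [0.202, 0.591, 0.195] pointing down, gripper open.
Joint ranges: [-2.62, 2.62], [-0.44, 2.09], [-1.27, 1.32], [0.08, 2.57], [-1.32, 4.46], [0.12, 2], [-2.74, 2.74]. Speed limits (rad/s): [2.22, 2.22, 3.01, 3.01, 3.14, 3.14, 3.14].

### API

Orientations are given as a rotation vector (axis times angle).
In Python, from cell import arm, get_image, camera_params, job gives the robot as it stands.
- The arm moves only by the tool send_rows, never from a script. Its argument "deltas" is a list of rows, each a list of 3 entries, a list of its own where there are three numbers: the shift along the world's x, y, z in m, then the turn, a rotation vector about the world's x, y, z in rad, then the finger opening in m, from 0 to 0.0918. In form: [[[tx, ty, tz], [ax, ay, az], gripper], ...]. A call has exactly 10 rows; each row shifts and turns the commanded pose from where the row before left it; what a row does not reach is not made up. A row lasts 1/10 s, in which the tool goes at most 50 mm and 8.59 degrees, less where a joint would pass 70% of its speed; a pose out of reach is approached as far as the arm can. A call with a gripper value outside its range is refused whole. The fingers move at their own pace and stop on an object; "force" is the grip in N (left out, the last holds). Time passes only in rows, so rows that do not move let the fingers close, or fill a call up. It gives the time, the measured TCP pose, the force and the opening at its end, in the units of the state.
- arm.observe(): the state, without advancing time (a new reading comes with each control period).
- get_image(name): name is "side" or "top" or "wrist"; returns the picture (400x640x3 uint8, red, green, blue); there is no depth.
- camera_params(name): a dict with "fov_y" (degrees; the focal length in pixels is half the picture's height over the tangent of half this angle, whatever the lens; pixels are square), "cx", "cy" (the principal point, pixels), "rvec" (rotation vector, rad) and "tvec" (3), from world to camera coordinates, as OpenCV has them. Camera axes: x right, y down, z forward; pixel columns grow to the right and rows downward; lengths in m; the calibration is good to about 2 mm. A picture is of the moment at which its call begins: read the wrist's pose just before it. camera_params takes no time and is no camera call; for the wrist camera it gives the pose at the moment of the call.
- job.sign_off(): hands the job in, once; it reports no verdict.
The state is a dict: "clock": time; "joints": joint angles; "dq": joint speeds; "joint_efforts": joint torques, N m; "position": TCP position; "ee_rot": TCP orientation; "force": force on the tool from outside, world axes, zero at the start; "ft_torque": the same for the moment, N m; "width": opening from 0.0 (shut) to 1.0 (fully open).
Only numpy, scipy, OpenCV 4.12 (cv2) and the standard library are available. Lean on these libraries where they do the work, as an engineer would, in place of code of your own. Each camera call takes 0.05 s, during which the arm holds its last target. There are 200 camera calls.

## Working session

There is one attempt and no reset: what is moved stays moved. The work goes in short steps, Python scripts to look and compute and a tool call to move; the robot and the scene stay as the last step left them, time stands still between calls to the robot, and variables do not carry over. Pictures are saved under pics/ and viewed, on a budget of 10 in all, crops included, one or two more only if the job needs it, and the job is handed in when it is done.

Besides the shell and the picture viewer there is one more tool, called after "Emit:" as name([rows], argument=value, ...), one row to a line, values as JSON. send_rows: Moves the arm, as the interface text tells. Its arguments: {"type":"object","properties":{"deltas":{"type":"array","items":{"type":"array"}},"force":{"type":"number"}},"required":["deltas"]}

```bash
ls; mkdir -p pics; python3 - <<'E'
from cell import arm,get_image,camera_params
import cv2
o=arm.observe();print({k:o[k] for k in('clock','position','ee_rot','force','width')},arm.hold_point_z)
for n in('side','top','wrist'):
    im=get_image(n);cv2.imwrite(f'pics/{n}0.png',im[:,:,::-1]);print(n,camera_params(n))
E
```

```text
pics
{'clock': 0.0, 'position': array([0.20231105, 0.59075277, 0.19413247]), 'ee_rot': array([-5.15752891e-01, -3.09889347e+00,  2.49715681e-03]), 'force': array([-0.05748232,  0.34225069,  0.20633942]), 'width': 0.9980720052065887} -0.0188
side {'fov_y': 43.67855292312012, 'cx': 319.76521329095334, 'cy': 206.4512199205203, 'rvec': array([ 2.1238321 , -0.66820442,  0.35707325]), 'tvec': array([-0.49470555,  0.29772176,  0.83318391])}
top {'fov_y': 50.92992177448346, 'cx': 321.91111879691346, 'cy': 202.08225067546277, 'rvec': array([ 2.16812121, -2.130889  ,  0.13973757]), 'tvec': array([0.00868841, 0.63222583, 1.15481819])}
wrist {'fov_y': 59.68777862243156, 'cx': 322.73325758935954, 'cy': 200.49583065780905, 'rvec': array([-2.33945265, -1.67321326, -0.26182091]), 'tvec': array([-0.6245649 , -0.03946875,  0.39231932])}
```

View pics/top0.png

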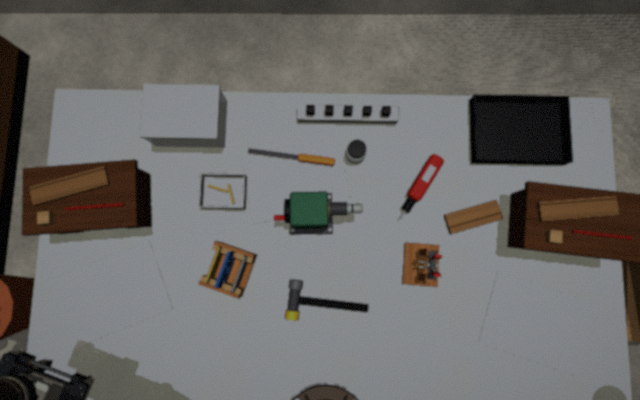

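View pics/side0.png

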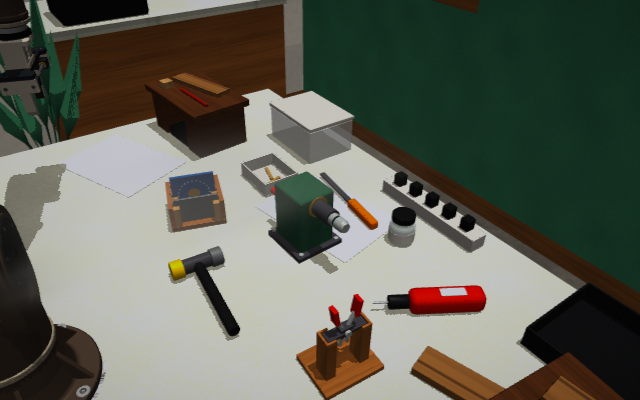

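The top view shows the rack with the blue plate at about (228,268), the spindle at (320,210) with its nose pointing right to (360,209), and the stand and pliers at (422,265). The dish is at (223,192), the jar at (356,152) and the rotary tool at (425,180). The side view shows the same layout.

```bash
cat > h.py <<'E'
import numpy as np,cv2
from scipy.spatial.transform import Rotation as R
from cell import arm,get_image,camera_params
def K(p,h=400): 
    f=h/2/np.tan(np.radians(p['fov_y']/2)); return f
def ray(p,uv):
    uv=np.atleast_2d(uv).astype(float);f=K(p);Rm=R.from_rotvec(p['rvec']).as_matrix()
    d=np.c_[(uv[:,0]-p['cx'])/f,(uv[:,1]-p['cy'])/f,np.ones(len(uv))]@Rm
    return -Rm.T@p['tvec'],d
def onz(p,uv,z):
    c,d=ray(p,uv);return c+d*((z-c[2])/d[:,2])[:,None]
def proj(p,X):
    Rm=R.from_rotvec(p['rvec']).as_matrix();q=np.atleast_2d(X)@Rm.T+p['tvec']
    return q[:,:2]/q[:,2:]*K(p)+[p['cx'],p['cy']]
def tri(p1,u1,p2,u2):
    A=np.zeros((3,3));b=np.zeros(3);C=[]
    for p,u in((p1,u1),(p2,u2)):
        c,d=ray(p,u);d=d[0]/np.linalg.norm(d[0]);M=np.eye(3)-np.outer(d,d);A+=M;b+=M@c;C.append((M,c))
    X=np.linalg.solve(A,b);return X,[np.linalg.norm(M@(X-c)) for M,c in C]
def hsv(im,lo,hi):
    return cv2.inRange(cv2.cvtColor(im,cv2.COLOR_RGB2HSV),np.array(lo),np.array(hi))
def blobs(m,amin=15):
    n,l,s,c=cv2.connectedComponentsWithStats(m);
    return [(s[i,4],c[i].round(1),cv2.minAreaRect(np.argwhere(l==i)[:,::-1].astype(np.float32))) for i in range(1,n) if s[i,4]>=amin]
E
python3 - <<'E'
from h import *
p=camera_params('top');im=cv2.imread('pics/top0.png')[:,:,::-1].copy()
for nm,lo,hi,z in(('blue',(105,120,40),(125,255,255),.112),('green',(60,90,30),(90,255,255),.144),('red',(0,180,120),(6,255,255),.15)):
    for a,c,r in blobs(hsv(im,lo,hi)): print(nm,a,c,r,onz(p,c,z).round(3),onz(p,cv2.boxPoints(r),z).round(3).tolist())
print('nose',onz(p,[[361,208],[335,208]],.12))
print('stand base',onz(p,[[404,244],[404,286],[438,286],[438,244]],.01).round(3))
print('rack',onz(p,[[216,242],[256,254],[240,297],[199,285]],.067).round(3))
o=arm.observe();T=R.from_rotvec(o['ee_rot']);w=camera_params('wrist');c,_=ray(w,[0,0])
print('cam in tool',T.inv().apply(c-o['position']),(R.from_rotvec(w['rvec'])*T).as_matrix().round(3), T.as_matrix().round(3))
print('cam top at',ray(p,[0,0])[0],'side',ray(camera_params('side'),[0,0])[0])
E
```

```text
blue 162 [223.8 269.5] ((224.72415161132812, 270.1896667480469), (7.799205303192139, 35.83920669555664), 21.801406860351562) [[0.439 0.274 0.112]] [[0.398, 0.297, 0.112], [0.485, 0.266, 0.112], [0.478, 0.246, 0.112], [0.391, 0.277, 0.112]]
green 1219 [308.2 209.1] ((307.8663330078125, 209.02438354492188), (33.244651794433594, 37.7028923034668), 87.79740142822266) [[0.599 0.054 0.144]] [[0.64, 0.107, 0.144], [0.646, 0.009, 0.144], [0.559, 0.004, 0.144], [0.553, 0.101, 0.144]]
red 104 [435.1 161.2] ((434.3529357910156, 162.91175842285156), (11.490405082702637, 13.891385078430176), 30.963754653930664) [[ 0.731 -0.276  0.15 ]] [[0.718, -0.252, 0.15], [0.75, -0.271, 0.15], [0.735, -0.297, 0.15], [0.702, -0.277, 0.15]]
red 197 [418.8 188.9] ((419.0735168457031, 188.5441131591797), (11.3189058303833, 18.69334602355957), 30.963756561279297) [[ 0.656 -0.232  0.15 ]] [[0.643, -0.208, 0.15], [0.686, -0.233, 0.15], [0.671, -0.259, 0.15], [0.629, -0.233, 0.15]]
red 23 [278.7 217. ] ((278.5, 217.0), (2.0, 7.0), 90.0) [[0.577 0.13  0.15 ]] [[0.579, 0.14, 0.15], [0.579, 0.121, 0.15], [0.574, 0.121, 0.15], [0.574, 0.139, 0.15]]
nose [[ 0.60740803 -0.0850343   0.12      ]
 [ 0.60622368 -0.01590892  0.12      ]]
stand base [[ 0.518 -0.219  0.01 ]
 [ 0.399 -0.218  0.01 ]
 [ 0.401 -0.315  0.01 ]
 [ 0.52  -0.318  0.01 ]]
rack [[0.513 0.31  0.067]
 [0.482 0.198 0.067]
 [0.365 0.237 0.067]
 [0.395 0.35  0.067]]
cam in tool [ 8.30747988e-02 -9.59539264e-06 -1.90751335e-01] [[ 0.001  1.    -0.   ]
 [-0.952  0.001 -0.306]
 [-0.306  0.001  0.952]] [[-0.946  0.324 -0.   ]
 [ 0.324  0.946 -0.001]
 [-0.    -0.001 -1.   ]]
cam top at [0.47144368 0.0126335  1.22921573] side [ 0.10849644 -0.68490759  0.73938987]
```

Emit:
send_rows([
  [[0.023, -0.032, 0.004], [0, 0, 0], 0.0918],
  [[0.023, -0.032, 0.004], [0, 0, 0], 0.0918],
  [[0.023, -0.032, 0.004], [0, 0, 0], 0.0918],
  [[0.023, -0.032, 0.004], [0, 0, 0], 0.0918],
  [[0.023, -0.032, 0.004], [0, 0, 0], 0.0918],
  [[0.023, -0.032, 0.004], [0, 0, 0], 0.0918],
  [[0.023, -0.032, 0.004], [0, 0, 0], 0.0918],
  [[0.023, -0.032, 0.004], [0, 0, 0], 0.0918],
  [[0.023, -0.032, 0.004], [0, 0, 0], 0.0918],
  [[0.023, -0.032, 0.004], [0, 0, 0], 0.0918],
])

```text
clock: 1.15
position: [0.433, 0.2698, 0.2351]
ee_rot: [-0.516, -3.099, -0.0]
force: [0.4, 0.3, -0.4]
width: 1.001
```

```bash
cat > snap.py <<'E'
from h import *
import sys,pickle
def snap(n,f):
    o=arm.observe();p=camera_params(n);im=get_image(n);cv2.imwrite(f'pics/{f}.png',im[:,:,::-1]);pickle.dump((p,o),open(f'pics/{f}.pkl','wb'))
    print(o['clock'],o['position'].round(4),R.from_rotvec(o['ee_rot']).as_matrix().round(4).tolist(),o['force'].round(2),o['width'].round(4));return p,im
if __name__=='__main__':
    for a in sys.argv[1:]: snap(*a.split(':'))
E
python3 snap.py wrist:w1; python3 - <<'E'
from h import *;import pickle
p,o=pickle.load(open('pics/w1.pkl','rb'));im=cv2.imread('pics/w1.png')[:,:,::-1].copy()
for a,c,r in blobs(hsv(im,(105,120,40),(125,255,255))): print(a,c,r,onz(p,cv2.boxPoints(r),.112).round(4).tolist())
E
```

```text
392 [334.6 204.2] ((334.5, 205.5), (53.0, 7.0), 90.0) [[0.4327, 0.2782, 0.112], [0.4348, 0.2843, 0.112], [0.4853, 0.2678, 0.112], [0.4831, 0.2614, 0.112]]Traceback (most recent call last):
  File "snap.py", line 7, in <module>
    for a in sys.argv[1:]: snap(*a.split(':'))
                           ~~~~^^^^^^^^^^^^^^^
  File "snap.py", line 5, in snap
    print(o['clock'],o['position'].round(4),R.from_rotvec(o['ee_rot']).as_matrix().round(4).tolist(),o['force'].round(2),o['width'].round(4));return p,im
                                                                                                                         ^^^^^^^^^^^^^^^^
AttributeError: 'float' object has no attribute 'round'
```

View pics/w1.png

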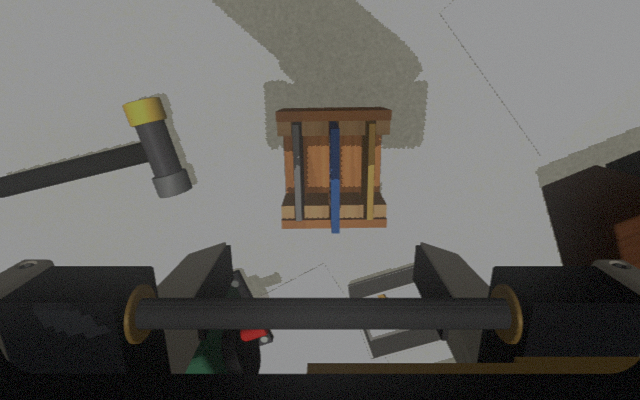

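The wrist view shows the plate's top edge as a vertical blue line at column 335, rows about 120 to 233. The grey plate is at column 298 and the brass one at 370.

```bash
sed -i "s/o\['width'\].round(4)/o['width']/" snap.py; python3 - <<'E'
from h import *;import pickle
p,o=pickle.load(open('pics/w1.pkl','rb')) if __import__('os').path.exists('pics/w1.pkl') else (camera_params('wrist'),None)
im=cv2.imread('pics/w1.png')[:,:,::-1].copy()
for a,c,r in blobs(hsv(im,(105,80,15),(125,255,255))[:240]): 
    b=cv2.boxPoints(r);X=onz(p,b,.112);print(a,c,r,X.round(4).tolist(),X.mean(0))
m=hsv(im,(105,80,15),(125,255,255))
ys,xs=np.nonzero(m[:240,320:350]);print(ys.min(),ys.max())
for y in range(118,236,8):
    s=xs[ys==y]; 
    if len(s): print(y,s.min()+320,s.max()+320)
print(proj(p,[0.4330,.2698,.235]))
E
```

```text
836 [334.6 180.1] ((334.6999816894531, 180.49778747558594), (103.0714111328125, 8.321707725524902), 89.36341094970703) [[0.389, 0.2918, 0.112], [0.3914, 0.2988, 0.112], [0.4858, 0.2692, 0.112], [0.4832, 0.2615, 0.112]] [0.43734959 0.2803041  0.112     ]
122 232
134 331 338
142 331 338
150 331 338
158 331 338
166 331 338
174 331 338
182 331 338
190 331 338
198 331 339
206 331 338
214 331 338
222 331 338
230 332 338
[[322.50562642 235.20660521]]
```

Emit:
send_rows([
  [[0.002, 0.005, -0.01], [0, 0, 0.009], 0.0918],
  [[0.002, 0.0055, -0.02], [0, 0, 0.009], 0.0918],
  [[0, 0, -0.025], [0, 0, 0], 0.06],
  [[0, 0, -0.03], [0, 0, 0], 0.06],
  [[0, 0, -0.03], [0, 0, 0], 0.06],
  [[0, 0, -0.022], [0, 0, 0], 0.06],
  [[0, 0, -0.01], [0, 0, 0], 0.06],
  [[0, 0, -0.005], [0, 0, 0], 0.06],
  [[0, 0, 0], [0, 0, 0], 0.04],
  [[0, 0, 0], [0, 0, 0], 0.02],
], force=30)

```text
clock: 2.2
position: [0.4369, 0.2824, 0.0838]
ee_rot: [0.488, 3.103, 0.002]
force: [-1.0, -0.1, -0.1]
width: 0.528
```

Emit:
send_rows([
  [[0, 0, 0], [0, 0, 0], 0.0],
  [[0, 0, 0], [0, 0, 0], 0.0],
  [[0, 0, 0], [0, 0, 0], 0.0],
  [[0, 0, 0], [0, 0, 0], 0.0],
  [[0, 0, 0], [0, 0, 0], 0.0],
  [[0, 0, 0], [0, 0, 0], 0.0],
  [[0, 0, 0.003], [0, 0, 0], 0.0],
  [[0, 0, 0.005], [0, 0, 0], 0.0],
  [[0, 0, 0.008], [0, 0, 0], 0.0],
  [[0, 0, 0.01], [0, 0, 0], 0.0],
])

```text
clock: 3.2
position: [0.4364, 0.2818, 0.1096]
ee_rot: [-0.488, -3.103, 0.0]
force: [0.5, -0.7, 1.0]
width: 0.006
```

```bash
python3 snap.py wrist:w2 side:s2; python3 -c "
import cv2,numpy as np
a=cv2.imread('pics/w2.png');b=cv2.imread('pics/s2.png')[130:260,120:300];cv2.imwrite('pics/c2.png',np.vstack([a[:,80:560][:300],cv2.resize(b,(480,300))[:,:]]) )"
```

```text
3.2 [0.4364 0.2818 0.1096] [[-0.9517, 0.3069, -0.0001], [0.3069, 0.9517, -0.0001], [0.0001, -0.0001, -1.0]] [ 0.45 -0.73  1.02] 0.006106034472059566
3.25 [0.4373 0.2824 0.1114] [[-0.9517, 0.307, 0.0018], [0.307, 0.9517, 0.0016], [-0.0012, 0.002, -1.0]] [0.63 0.57 0.8 ] 0.005333213322926837
```

View pics/c2.png

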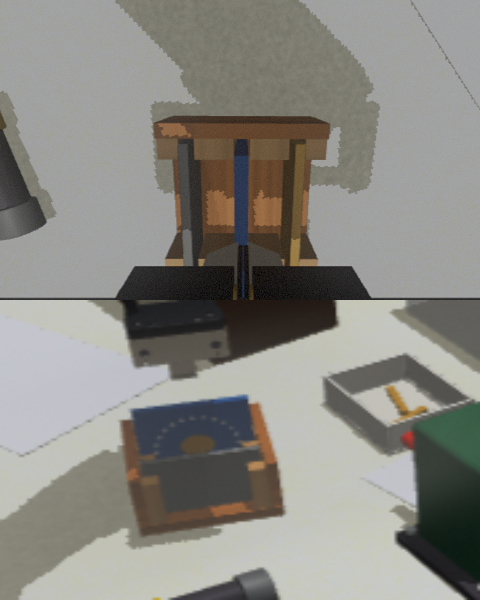

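The composite shows the shut fingers just above the plate and in line with it (wrist column about 240 in the crop). The plate is still seated in its slot. I started the lift before the fingers had finished closing, so I'll retry with a longer close.

Emit:
send_rows([
  [[0, 0, 0.004], [0, 0, 0], 0.03],
  [[0, 0, 0.0], [0, 0, 0], 0.03],
  [[0, 0, 0], [0, 0, 0], 0.03],
  [[0, 0, 0], [0, 0, 0], 0.03],
  [[0, 0, 0], [0, 0, 0], 0.03],
  [[0, 0, -0.01], [0, 0, 0], 0.03],
  [[0, 0, -0.01], [0, 0, 0], 0.03],
  [[0, 0, -0.01], [0, 0, 0], 0.0],
  [[0, 0, 0], [0, 0, 0], 0.0],
  [[0, 0, 0], [0, 0, 0], 0.0],
], force=30)

```text
clock: 4.3
position: [0.4362, 0.2816, 0.0824]
ee_rot: [-0.488, -3.103, 0.001]
force: [0.2, 1.0, -0.0]
width: 0.119
```

Emit:
send_rows([
  [[0, 0, 0], [0, 0, 0], 0.0],
  [[0, 0, 0], [0, 0, 0], 0.0],
  [[0, 0, 0], [0, 0, 0], 0.0],
  [[0, 0, 0.003], [0, 0, 0], 0.0],
  [[0, 0, 0.005], [0, 0, 0], 0.0],
  [[0, 0, 0.008], [0, 0, 0], 0.0],
  [[0, 0, 0.01], [0, 0, 0], 0.0],
  [[0, 0, 0.01], [0, 0, 0], 0.0],
  [[0, 0, 0.01], [0, 0, 0], 0.0],
  [[0, 0, 0.01], [0, 0, 0], 0.0],
])

```text
clock: 5.3
position: [0.4366, 0.2819, 0.1401]
ee_rot: [0.488, 3.103, 0.001]
force: [0.5, 0.5, -0.7]
width: 0.0
```

```bash
python3 snap.py side:s3 wrist:w3; python3 - <<'E'
from h import *;import pickle
p,o=pickle.load(open('pics/s3.pkl','rb'));print('tcp side',proj(p,o['position']))
print('s2 tcp',proj(p,[.4373,.2824,.1114]))
print('exp plate corners',proj(p,[[.3895,.2955,.112],[.485,.2655,.112],[.3895,.2955,.012]]))
q,o3=pickle.load(open('pics/w3.pkl','rb'));print('w3 tcp',proj(q,o3['position']))
im=cv2.imread('pics/w3.png')[:,:,::-1].copy()
m=hsv(im,(105,80,15),(125,255,255));
for b in blobs(m): print(b)
c=cv2.imread('pics/s3.png')[110:260,140:270];d=cv2.imread('pics/w3.png')[60:400,180:480]
cv2.imwrite('pics/c3.png',np.hstack([cv2.resize(c,(400,462),interpolation=cv2.INTER_CUBIC),cv2.resize(d,(400,462))]))
E
```

```text
5.3 [0.4366 0.2819 0.1401] [[-0.9518, 0.3068, 0.0005], [0.3068, 0.9518, 0.0004], [-0.0003, 0.0006, -1.0]] [ 0.48  0.52 -0.72] 0.00036221208570180654
5.35 [0.4373 0.2824 0.1415] [[-0.9517, 0.3069, 0.002], [0.3069, 0.9517, 0.0017], [-0.0014, 0.0023, -1.0]] [ 0.24 -0.15  1.48] 0.0013757600806565424
tcp side [[188.7105609  163.44972073]]
s2 tcp [[190.67641996 173.86923659]]
exp plate corners [[168.74566982 177.39321294]
 [212.67979884 170.72559378]
 [175.59265909 212.26541295]]
w3 tcp [[322.48938165 235.28182256]]
(np.int32(1196), array([320. , 199.3]), ((319.5, 214.0), (140.0, 11.0), 90.0))
```

View pics/c3.png

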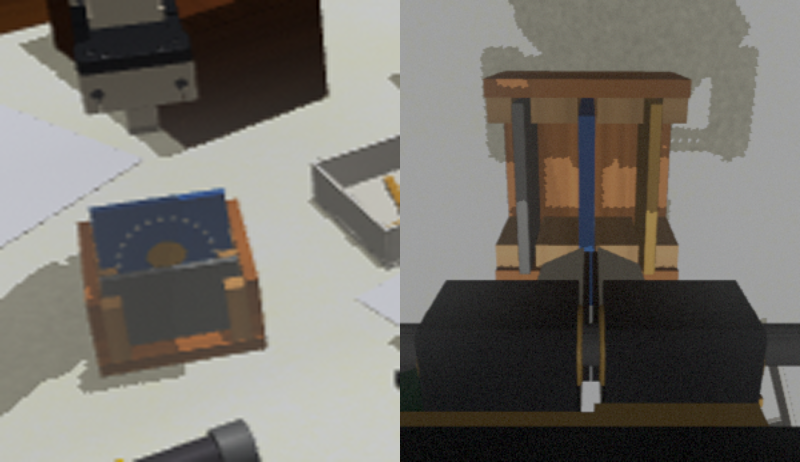

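The left crop shows the fingertip at side pixel about (187,153), but the reported TCP projects to (189,163). So the tips look about 29 mm higher than the TCP, and I'll measure that before retrying. The plate corners match their predicted pixels within 1 px.

```bash
python3 - <<'E'
from h import *;import pickle
p,o=pickle.load(open('pics/s3.pkl','rb'))
q,o3=pickle.load(open('pics/w3.pkl','rb'))
a=cv2.imread('pics/s3.png').astype(int);b=cv2.imread('pics/side0.png').astype(int)
d=(abs(a-b).sum(2)>60);
for r in range(138,172,2):
    c=np.nonzero(d[r,165:215])[0]; print(r,(c.min()+165,c.max()+165) if len(c) else None,end=' ')
print()
for s in(0,.01,.02,.03,.04): print(s,proj(p,o['position']+[0,0,s]).round(1),proj(q,o3['position']+[0,0,s]).round(1))
im=cv2.imread('pics/w3.png')[:,:,::-1];print([tuple(im[r,320]) for r in range(232,262,2)])
g=cv2.cvtColor(im.copy(),cv2.COLOR_RGB2GRAY)
for r in range(240,275,3): print(r,g[r,285:358:3])
E
```

```text
138 (np.int64(166), np.int64(203)) 140 (np.int64(167), np.int64(203)) 142 (np.int64(166), np.int64(202)) 144 (np.int64(167), np.int64(190)) 146 (np.int64(167), np.int64(190)) 148 (np.int64(181), np.int64(190)) 150 (np.int64(182), np.int64(189)) 152 (np.int64(182), np.int64(191)) 154 None 156 None 158 None 160 None 162 None 164 None 166 None 168 None 170 None 
0 [[188.7 163.4]] [[322.5 235.3]]
0.01 [[188.1 159.7]] [[322.5 242.4]]
0.02 [[187.5 155.9]] [[322.6 250.2]]
0.03 [[186.8 152. ]] [[322.6 258.9]]
0.04 [[186.2 148.1]] [[322.7 268.5]]
[(np.uint8(45), np.uint8(55), np.uint8(81)), (np.uint8(38), np.uint8(51), np.uint8(77)), (np.uint8(40), np.uint8(54), np.uint8(78)), (np.uint8(42), np.uint8(51), np.uint8(81)), (np.uint8(40), np.uint8(55), np.uint8(78)), (np.uint8(58), np.uint8(85), np.uint8(125)), (np.uint8(53), np.uint8(83), np.uint8(124)), (np.uint8(25), np.uint8(21), np.uint8(15)), (np.uint8(32), np.uint8(27), np.uint8(20)), (np.uint8(29), np.uint8(27), np.uint8(20)), (np.uint8(31), np.uint8(23), np.uint8(13)), (np.uint8(26), np.uint8(21), np.uint8(17)), (np.uint8(30), np.uint8(2
[... 489 characters left out ...]
69 109 123 120 124]
252 [125 130  96  66  72  66  65  70  71  72  68  36  23  28  33  64  62  68
  64  66  68  62  66  85 123]
255 [94 62 66 70 66 64 65 68 65 66 65 28 26 31 28 67 63 66 64 66 68 63 67 66
 69]
258 [57 71 69 70 70 67 63 66 65 64 66 22 20 37 35 65 68 67 65 67 66 67 65 67
 67]
261 [74 64 66 65 69 64 65 65 66 65 66 26 28 37 26 65 66 64 64 68 68 69 64 71
 68]
264 [69 69 63 66 66 69 67 65 63 69 66 25 19 29 20 63 69 66 69 70 67 70 70 65
 67]
267 [26 32 21 23 25 27 20 14 23 15 68 27 25 33  9 60 26 14 18 21 22 19 24 24
 11]
270 [33 31 35 37 25 24 26 18 19 24 63 18 22 30 15 68 21 25 16 24 25 20 26 18
 21]
273 [32 27 27 30 18 25 22 26 10 22 66 27 18 35 24 68 23 25  5 20 26 28 21 18
 25]
```

Emit:
send_rows([
  [[0, 0, -0.01], [0, 0, 0], 0.03],
  [[0, 0, -0.01], [0, 0, 0], 0.03],
  [[0, 0, -0.005], [0, 0, 0], 0.03],
  [[0, 0, 0], [0, 0, 0], 0.03],
  [[0, 0, 0], [0, 0, 0], 0.03],
  [[0, 0, -0.015], [0, 0, 0], 0.03],
  [[0, 0, -0.015], [0, 0, 0], 0.03],
  [[0, 0, -0.015], [0, 0, 0], 0.03],
  [[0, 0, -0.013], [0, 0, 0], 0.0],
  [[0, 0, 0], [0, 0, 0], 0.0],
], force=30)

```text
clock: 6.4
position: [0.4357, 0.2813, 0.0548]
ee_rot: [-0.488, -3.102, 0.003]
force: [0.1, -0.0, 0.2]
width: 0.204
```

Emit:
send_rows([
  [[0, 0, 0], [0, 0, 0], 0.0],
  [[0, 0, 0], [0, 0, 0], 0.0],
  [[0, 0, 0], [0, 0, 0], 0.0],
  [[0, 0, 0], [0, 0, 0], 0.0],
  [[0, 0, 0], [0, 0, 0], 0.0],
  [[0, 0, 0], [0, 0, 0], 0.0],
  [[0, 0, 0], [0, 0, 0], 0.0],
  [[0, 0, 0], [0, 0, 0], 0.0],
  [[0, 0, 0], [0, 0, 0], 0.0],
  [[0, 0, 0.0], [0, 0, 0], 0.0],
])

```text
clock: 7.4
position: [0.4367, 0.2821, 0.0564]
ee_rot: [0.488, 3.103, 0.001]
force: [-1.0, -0.4, 6.3]
width: 0.079
```

Emit:
send_rows([
  [[0, 0, 0.003], [0, 0, 0], 0.0],
  [[0, 0, 0.005], [0, 0, 0], 0.0],
  [[0, 0, 0.008], [0, 0, 0], 0.0],
  [[0, 0, 0.01], [0, 0, 0], 0.0],
  [[0, 0, 0.012], [0, 0, 0], 0.0],
  [[0, 0, 0.014], [0, 0, 0], 0.0],
  [[0, 0, 0.014], [0, 0, 0], 0.0],
  [[0, 0, 0.014], [0, 0, 0], 0.0],
  [[0, 0, 0.01], [0, 0, 0], 0.0],
  [[0, 0, 0.0], [0, 0, 0], 0.0],
])

```text
clock: 8.4
position: [0.4373, 0.2825, 0.1478]
ee_rot: [0.488, 3.101, 0.004]
force: [0.4, -0.2, -2.5]
width: 0.085
```

```bash
python3 snap.py wrist:w4 side:s4; python3 - <<'E'
import cv2,numpy as np
a=cv2.imread('pics/w4.png');b=cv2.imread('pics/s4.png')[100:250,150:400]
cv2.imwrite('pics/c4.png',np.vstack([cv2.resize(a,(560,350))[100:350],cv2.resize(b,(560,336),interpolation=cv2.INTER_CUBIC)]))
E
```

```text
8.4 [0.4373 0.2825 0.1478] [[-0.9518, 0.3069, 0.0024], [0.3069, 0.9518, 0.002], [-0.0016, 0.0027, -1.0]] [ 0.36 -0.24 -2.53] 0.08529634901930257
8.45 [0.4368 0.2821 0.1467] [[-0.9518, 0.3068, 0.0013], [0.3068, 0.9518, 0.0012], [-0.0009, 0.0015, -1.0]] [ 0.19 -0.4  -2.51] 0.08817545110602147
```

View pics/c4.png

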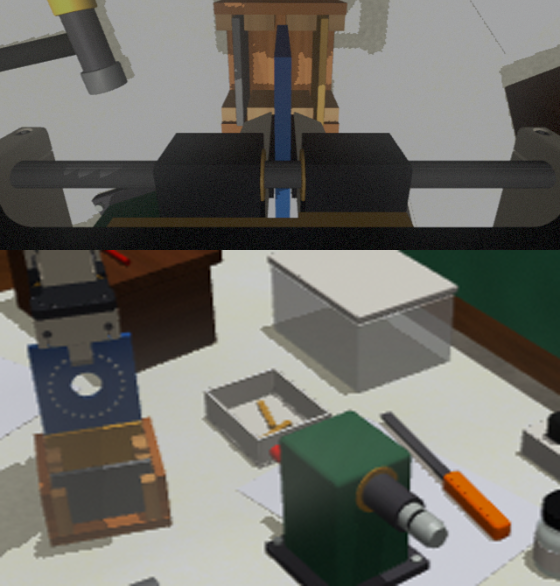

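The plate hangs square in the fingers above the rack. Its bore shows in the side view at about pixel (189,159). The spindle nose is lower right, at about (345,222) full-frame.

Emit:
send_rows([
  [[0, -0.025, 0.003], [0, 0, 0.03], 0.0],
  [[0, -0.04, 0.003], [0, 0, 0.032], 0.0],
  [[0, -0.045, 0.003], [0, 0, 0.032], 0.0],
  [[0, -0.045, 0.003], [0, 0, 0.032], 0.0],
  [[0, -0.045, 0.003], [0, 0, 0.032], 0.0],
  [[0, -0.045, 0.003], [0, 0, 0.032], 0.0],
  [[0, -0.045, 0.002], [0, 0, 0.032], 0.0],
  [[0, -0.045, 0], [0, 0, 0.032], 0.0],
  [[0, -0.045, 0], [0, 0, 0.03], 0.0],
  [[0, -0.03, 0], [0, 0, 0.03], 0.0],
])

```text
clock: 9.5
position: [0.4354, -0.1314, 0.1655]
ee_rot: [0.001, -3.141, 0.001]
force: [0.3, 0.2, -1.6]
width: 0.086
```

```bash
python3 - <<'E'
from h import *;import pickle
p,o=pickle.load(open('pics/s4.pkl','rb'));im=cv2.imread('pics/s4.png')[:,:,::-1].copy()
m=hsv(im,(100,90,30),(125,255,255));m2=m[120:200,155:220]
cs,h=cv2.findContours(m2,cv2.RETR_CCOMP,cv2.CHAIN_APPROX_NONE)
for i,c in enumerate(cs):
    if cv2.contourArea(c)>40:
        e=cv2.minAreaRect(c);print(h[0][i],cv2.contourArea(c),e[0][0]+155,e[0][1]+120,(cv2.boxPoints(e)+[155,120]).round(1).tolist(), cv2.moments(c)['m10']/cv2.moments(c)['m00']+155,cv2.moments(c)['m01']/cv2.moments(c)['m00']+120)
T=R.from_rotvec(o['ee_rot']);n=T.apply([0,1,0])
print('proj expected', proj(p,o['position']+T.apply([0,0,0])), 'pos',o['position'])
def onplane(uv):
    c,d=ray(p,uv);P=o['position']-.004*n
    return c+d*((P-c)@n/(d@n))[:,None]
np.save('pics/n.npy',n)
for uv in([188.8,159.4],):
    X=onplane(uv);print(X,T.inv().apply(X-o['position']))
E
python3 snap.py wrist:w5 side:s5
```

```text
[-1  2  4 -1] 383.0 185.95132446289062 146.50237464904785 [[162.7, 139.0], [208.4, 136.8], [209.2, 154.0], [163.5, 156.2]] 187.43167972149695 147.47302001740644
proj expected [[188.37021467 160.88062094]] pos [0.43682333 0.28213646 0.14673956]
[[0.43692777 0.27789067 0.15272156]] [[-0.00140728 -0.004      -0.00598678]]
9.5 [ 0.4354 -0.1314  0.1655] [[-1.0, -0.0007, -0.0008], [-0.0007, 1.0, -0.0007], [0.0008, -0.0007, -1.0]] [ 0.32  0.19 -1.55] 0.08580895630878108
9.55 [ 0.4353 -0.1358  0.1657] [[-1.0, 0.0014, -0.0002], [0.0014, 1.0, -0.003], [0.0002, -0.003, -1.0]] [ 1.17 -5.93 -1.11] 0.08303393877782676
```

View pics/w5.png

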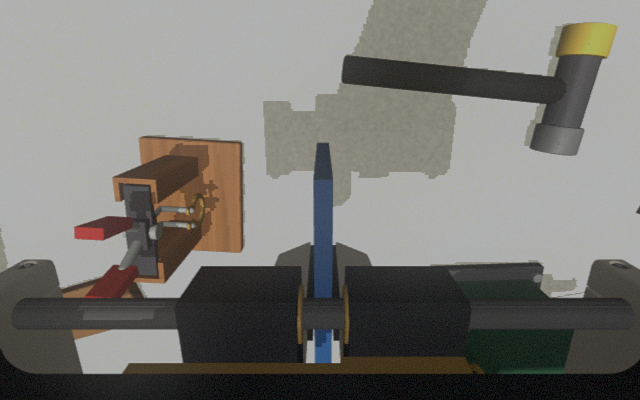

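The wrist view shows the pliers on their stand with the ring at about (199,210) and the crossbar at about (140,235). The ring lies on the +y side of the handles, so its axis already points along the spindle x and no flip is needed. Next I'll look at the shaft from above.

Emit:
send_rows([
  [[0.01, 0, 0.02], [0, 0, 0], 0.0],
  [[0.02, 0, 0.02], [0, 0, 0], 0.0],
  [[0.025, 0, 0.02], [0, 0, 0], 0.0],
  [[0.03, 0, 0.015], [0, 0, 0], 0.0],
  [[0.03, 0, 0.01], [0, 0, 0], 0.0],
  [[0.03, 0, 0.005], [0, 0, 0], 0.0],
  [[0.025, 0, 0], [0, 0, 0], 0.0],
  [[0.02, 0, 0], [0, 0, 0], 0.0],
  [[0.015, 0, 0], [0, 0, 0], 0.0],
  [[0, 0, 0], [0, 0, 0], 0.0],
])

```text
clock: 10.6
position: [0.6426, -0.1264, 0.254]
ee_rot: [0.006, -3.14, -0.001]
force: [-1.4, 0.1, -2.4]
width: 0.083
```

```bash
python3 snap.py wrist:w6
```

```text
10.6 [ 0.6426 -0.1264  0.254 ] [[-1.0, -0.0037, -0.002], [-0.0037, 1.0, 0.0005], [0.002, 0.0005, -1.0]] [-1.4   0.13 -2.42] 0.08319306232141824
```

View pics/w6.png

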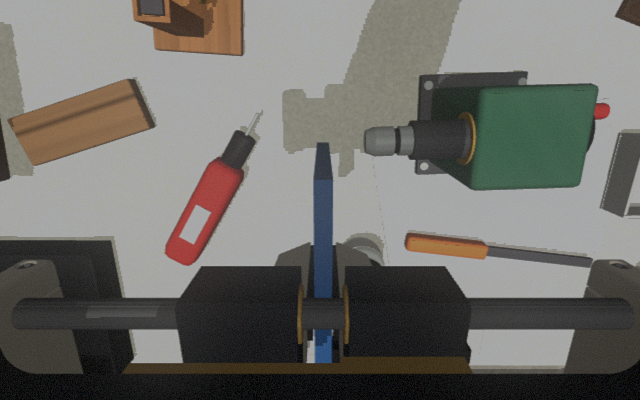

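The wrist view shows the shaft nose at about column 364, row 140, the groove at about column 400, the shoulder at about 413 and the green housing top at columns 480 to 595. The jar sits behind the fingers at (362,250).

```bash
python3 - <<'E'
from h import *;import pickle
im=cv2.imread('pics/w6.png')[:,:,::-1].copy();g=cv2.cvtColor(im,cv2.COLOR_RGB2GRAY)
for c in(376,386,406,409,418,440): print(c,g[114:172,c].tolist())
print('row 140',list(zip(range(356,420),g[138:143,356:420].mean(0).astype(int).tolist())))
for a,c,r in blobs(hsv(im,(60,90,15),(90,255,255)),500): print(a,c,r,cv2.boxPoints(r).tolist())
E
```

```text
376 [130, 128, 132, 135, 134, 132, 125, 128, 130, 128, 126, 125, 114, 88, 90, 89, 94, 102, 101, 104, 104, 106, 105, 104, 114, 113, 120, 118, 118, 120, 118, 113, 107, 107, 104, 110, 101, 97, 92, 95, 83, 89, 139, 168, 170, 167, 167, 167, 167, 167, 168, 166, 167, 168, 169, 168, 165, 166]
386 [133, 130, 130, 128, 131, 128, 132, 129, 127, 129, 133, 126, 101, 81, 88, 95, 95, 105, 106, 105, 105, 107, 105, 110, 112, 116, 119, 119, 122, 118, 115, 110, 108, 108, 109, 107, 97, 95, 92, 90, 86, 91, 167, 169, 167, 169, 167, 167, 165, 168, 168, 167, 167, 167, 166, 166, 170, 165]
406 [131, 129, 129, 126, 130, 129, 130, 129, 128, 132, 133, 114, 85, 85, 91, 95, 99, 107, 102, 103, 102, 108, 107, 113, 114, 118, 118, 117, 120, 117, 112, 108, 105, 107, 105, 101, 95, 97, 91, 82, 88, 140, 166, 170, 167, 168, 167, 167, 167, 168, 167, 168, 167, 165, 167, 167, 167, 166]
409 [131, 130, 130, 131, 126, 127, 124, 87, 73, 53, 50, 50, 80, 88, 91, 93, 99, 105, 106, 107, 104, 104, 107, 109, 111, 118, 120, 119, 118, 115, 110, 106, 108, 106, 104, 102, 94, 93, 93, 87, 79, 54, 42, 52, 77, 120, 167, 167, 165, 167, 168, 166
[... 849 characters left out ...]
384, 117), (385, 117), (386, 117), (387, 118), (388, 117), (389, 118), (390, 117), (391, 118), (392, 117), (393, 119), (394, 116), (395, 83), (396, 55), (397, 48), (398, 49), (399, 47), (400, 61), (401, 108), (402, 117), (403, 118), (404, 117), (405, 117), (406, 117), (407, 115), (408, 118), (409, 117), (410, 116), (411, 117), (412, 117), (413, 111), (414, 72), (415, 52), (416, 58), (417, 61), (418, 60), (419, 59)]
3049 [518.1 133.8] ((525.9542846679688, 133.63958740234375), (99.7458724975586, 69.53712463378906), 4.085616588592529) [[473.7309265136719, 164.76649475097656], [478.6852722167969, 95.40608215332031], [578.1776123046875, 102.51268005371094], [573.2232666015625, 171.8730926513672]]
```

```bash
python3 - <<'E'
from h import *;import pickle
p,o=pickle.load(open('pics/w6.pkl','rb'))
im=cv2.imread('pics/w6.png')[:,:,::-1].copy()
c0,_=ray(p,[0,0])
pts=[]
for c,u,l in((376,126.3,155.7),(386,126.0,155.6),(406,125.3,155.0)):
    _,d=ray(p,[[c,u],[c,l]]);d/=np.linalg.norm(d,axis=1)[:,None];b=d.sum(0);X=c0+b*((.12-c0[2])/b[2])
    dist=np.linalg.norm(X-c0);print(c,X.round(4),'radius est',dist*np.sin(np.arccos(d[0]@d[1])/2));pts.append(X)
pts=np.array(pts);a=pts[-1]-pts[0];print('axis ang from +y (toward +x) deg',np.degrees(np.arctan2(a[0],a[1])))
a/=np.linalg.norm(a)
for nm,col in(('grooveL',395.2),('grooveR',400.3),('shoulder',413.7)):
    row=140.4-(col-397.75)*.03
    _,d=ray(p,[col,row]);d=d[0]
    w=c0-pts[1];dp=d-(d@a)*a;wp=w-(w@a)*a
    A=dp@dp;B=2*dp@wp;C=wp@wp-.0135**2;D=B*B-4*A*C;t=(-B-np.sqrt(max(D,0)))/2/A
    S=c0+d*t;print(nm,S.round(4),'axis pt',(pts[1]+((S-pts[1])@a)*a).round(4))
g=im[:,:,1].astype(int)
for c in(500,530,560): print(c,im[80:100:2,c].tolist(),im[180:196:2,c].tolist())
E=cv2.Canny(cv2.GaussianBlur(im,(3,3),0),20,50)
for L in cv2.HoughLinesP(E,1,np.pi/360,25,minLineLength=30,maxLineGap=5)[:,0]:
    if L[0]>405 and L[3]<200: print(L, onz(p,[L[:2],L[2:]],.144).round(4).tolist())
E
```

```text
376 [ 0.6057 -0.077   0.12  ] radius est 0.013441498967686902
386 [ 0.6054 -0.0678  0.12  ] radius est 0.013531382688495153
406 [ 0.6048 -0.0492  0.12  ] radius est 0.013570564926512292
axis ang from +y (toward +x) deg -1.8653508717179255
grooveL [ 0.6031 -0.062   0.1333] axis pt [ 0.6052 -0.062   0.12  ]
grooveR [ 0.603  -0.0575  0.1333] axis pt [ 0.6051 -0.0574  0.12  ]
shoulder [ 0.6026 -0.0456  0.1333] axis pt [ 0.6047 -0.0455  0.12  ]
500 [[64, 60, 63], [66, 68, 68], [64, 62, 63], [42, 50, 43], [52, 76, 63], [59, 88, 72], [67, 94, 77], [68, 102, 81], [65, 99, 79], [64, 97, 77]] [[70, 101, 82], [64, 97, 76], [71, 102, 83], [66, 93, 76], [58, 78, 66], [167, 167, 169], [165, 165, 166], [166, 166, 167]]
530 [[167, 169, 164], [168, 170, 169], [140, 143, 135], [48, 65, 54], [57, 81, 66], [61, 91, 73], [59, 91, 71], [66, 100, 80], [69, 101, 80], [69, 102, 81]] [[66, 99, 81], [70, 99, 81], [67, 98, 79], [64, 93, 76], [80, 93, 85], [167, 169, 169], [165, 167, 167], [167, 168, 169]]
560 [[167, 168, 168], [170, 171, 169], [72, 79, 70], [59, 83, 68], [67, 93, 79], [64, 94, 77], [72, 104, 82
[... 514 characters left out ...]
.144]]
[606 194 622 129] [[0.6488, 0.1291, 0.144], [0.5911, 0.1282, 0.144]]
[543  84 592  83] [[0.5551, 0.0537, 0.144], [0.5542, 0.0937, 0.144]]
[468 163 475 124] [[0.621, 0.0009, 0.144], [0.5875, 0.0024, 0.144]]
[444 120 476 116] [[0.5843, -0.0242, 0.144], [0.5809, 0.0024, 0.144]]
[599 208 617 133] [[0.6622, 0.1261, 0.144], [0.5945, 0.1248, 0.144]]
[427 159 470 189] [[0.6176, -0.0354, 0.144], [0.6447, 0.0058, 0.144]]
[580 183 598  89] [[0.6387, 0.1033, 0.144], [0.5588, 0.0998, 0.144]]
[417 119 419  76] [[0.5836, -0.0471, 0.144], [0.5494, -0.0484, 0.144]]
[622 216 639 158] [[0.6699, 0.1491, 0.144], [0.616, 0.1496, 0.144]]
[418 174 448 173] [[0.6311, -0.0421, 0.144], [0.6301, -0.0156, 0.144]]
```

Emit:
send_rows([
  [[-0.008, -0.001, -0.01], [0, 0, 0.005], 0.0],
  [[-0.008, -0.001, -0.018], [0, 0, 0.005], 0.0],
  [[-0.008, -0.001, -0.022], [0, 0, 0.005], 0.0],
  [[-0.008, 0, -0.025], [0, 0, 0.005], 0.0],
  [[-0.006, 0, -0.025], [0, 0, 0.005], 0.0],
  [[0, 0, -0.02], [0, 0, 0], 0.0],
  [[0, 0, -0.012], [0, 0, 0], 0.0],
  [[0, 0, -0.006], [0, 0, 0], 0.0],
  [[0, 0, 0], [0, 0, 0], 0.0],
  [[0, 0, 0], [0, 0, 0], 0.0],
])

```text
clock: 11.65
position: [0.604, -0.1313, 0.1187]
ee_rot: [-0.043, 3.14, -0.0]
force: [0.1, -0.8, -1.4]
width: 0.083
```

```bash
python3 snap.py wrist:w7 side:s7; python3 - <<'E'
from h import *
o=arm.observe();print(o['position'],R.from_rotvec(o['ee_rot']).as_matrix()[:,1],o['force'])
E
```

```text
11.65 [ 0.604  -0.1313  0.1187] [[-0.9996, -0.0271, 0.0011], [-0.0271, 0.9996, -0.0002], [-0.0011, -0.0002, -1.0]] [ 0.06 -0.79 -1.43] 0.08293786768215175
11.7 [ 0.6042 -0.1314  0.1189] [[-0.9996, -0.027, 0.0016], [-0.027, 0.9996, -0.0002], [-0.0016, -0.0002, -1.0]] [ 0.02 -0.38 -2.6 ] 0.08403199680739941
[ 0.60411429 -0.13133911  0.11891688] [-2.70654442e-02  9.99633638e-01 -2.26650025e-04] [-0.36527616 -0.32115077 -1.75811231]
```

```bash
python3 - <<'E'
from h import *;import pickle
p,o=pickle.load(open('pics/s7.pkl','rb'));im=cv2.imread('pics/s7.png')[:,:,::-1].copy()
T=R.from_rotvec(o['ee_rot']);n=T.apply([0,1,0]);print(proj(p,o['position']+[0.001,0,.006]))
u,v=proj(p,o['position']+[0.001,0,.006])[0].astype(int);x0,y0=u-45,v-45
m=hsv(im,(100,60,20),(128,255,255))[y0:v+45,x0:u+45]
m=cv2.morphologyEx(m,cv2.MORPH_CLOSE,np.ones((3,3)))
cs,h=cv2.findContours(m,cv2.RETR_CCOMP,cv2.CHAIN_APPROX_NONE)
c0,_=ray(p,[0,0])
for i,c in enumerate(cs):
    if cv2.contourArea(c)>60:
        if h[0][i][3]>=0 :
            e=cv2.fitEllipse(c);uv=np.array(e[0])+[x0,y0]
            for off in(-.004,0):
                _,d=ray(p,uv);P=o['position']+off*n;X=c0+d[0]*((P-c0)@n/(d[0]@n));print('hole',cv2.contourArea(c),e,uv,'tool',T.inv().apply(X-o['position']))
        else: print('outer',cv2.contourArea(c),cv2.boundingRect(c))
cv2.imwrite('pics/c7.png',cv2.resize(cv2.imread('pics/s7.png')[v-60:v+60,u-80:u+80],(640,480),interpolation=cv2.INTER_CUBIC))
E
```

```text
[[359.61507184 237.5298507 ]]
outer 1321.5 (24, 25, 42, 52)
hole 82.5 ((45.534690856933594, 46.2285270690918), (7.1531548500061035, 14.974666595458984), 40.998497009277344) [359.53469086 238.22852707] tool [ 0.00281318 -0.004      -0.00881985]
hole 82.5 ((45.534690856933594, 46.2285270690918), (7.1531548500061035, 14.974666595458984), 40.998497009277344) [359.53469086 238.22852707] tool [-9.67076210e-04  8.29302954e-17 -4.25109346e-03]
```

View pics/c7.png

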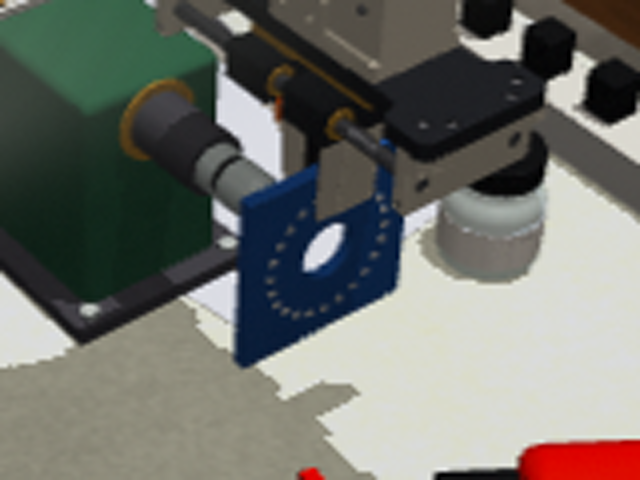

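The crop shows the plate held square in front of the nose, with the bore clear at pixel (360,238). Its centre is within about 1.5 mm of the earlier estimate.

Emit:
send_rows([
  [[0.0016, 0, -0.004], [0, 0, 0], 0.0],
  [[0, 0.006, 0], [0, 0, 0], 0.0],
  [[0, 0.01, 0], [0, 0, 0], 0.0],
  [[-0.001, 0.01, 0], [0, 0, 0], 0.0],
  [[0, 0.007, 0], [0, 0, 0], 0.0],
  [[0, 0.004, 0], [0, 0, 0], 0.0],
  [[0, 0.004, 0], [0, 0, 0], 0.0],
  [[0, 0.004, 0], [0, 0, 0], 0.0],
  [[0, 0.004, 0], [0, 0, 0], 0.0],
  [[0, 0, 0], [0, 0, 0], 0.0],
])

```text
clock: 12.75
position: [0.6041, -0.0814, 0.1139]
ee_rot: [0.044, -3.141, -0.001]
force: [-1.1, -0.0, -2.7]
width: 0.09
```

```bash
python3 -c "
from h import *
for i in range(3):
    o=arm.observe();print(o['position'].round(4),o['force'].round(1),o['ft_torque'].round(2))"
```

```text
[ 0.6041 -0.0814  0.1139] [-1.1 -0.  -2.7] [0.01 0.03 0.  ]
[ 0.6041 -0.0814  0.1139] [-1.1 -0.  -2.7] [0.01 0.03 0.  ]
[ 0.6041 -0.0814  0.1139] [-1.1 -0.  -2.7] [0.01 0.03 0.  ]
```

Emit:
send_rows([
  [[0, 0.003, 0.0003], [0, 0, 0], 0.0],
  [[0, 0.003, 0.0003], [0, 0, 0], 0.0],
  [[-0.0003, 0.003, 0], [0, 0, 0], 0.0],
  [[0, 0.003, 0], [0, 0, 0], 0.0],
  [[0, 0.003, 0], [0, 0, 0], 0.0],
  [[-0.0003, 0.003, 0], [0, 0, 0], 0.0],
  [[0, 0.003, 0], [0, 0, 0], 0.0],
  [[0, 0.002, 0], [0, 0, 0], 0.0],
  [[0, 0.002, 0], [0, 0, 0], 0.0],
  [[0, 0.002, 0], [0, 0, 0], 0.0],
])

```text
clock: 13.75
position: [0.6034, -0.0551, 0.1146]
ee_rot: [-0.042, 3.141, -0.0]
force: [0.1, 0.5, -1.4]
width: 0.081
```

Emit:
send_rows([
  [[0, 0.001, 0], [0, 0, 0], 0.0],
  [[0, 0.001, 0], [0, 0, 0], 0.0],
  [[0, 0.001, 0], [0, 0, 0], 0.0],
  [[0, 0.001, 0], [0, 0, 0], 0.0],
  [[0, 0.0006, 0], [0, 0, 0], 0.0],
  [[0, 0.0004, 0], [0, 0, 0], 0.0],
  [[0, 0, 0], [0, 0, 0], 0.0],
  [[0, 0, 0], [0, 0, 0], 0.0],
  [[0, 0, 0], [0, 0, 0], 0.0],
  [[0, 0, 0], [0, 0, 0], 0.0],
])

```text
clock: 14.75
position: [0.6034, -0.0503, 0.1146]
ee_rot: [-0.042, 3.141, 0.0]
force: [-1.1, -0.3, -1.7]
width: 0.085
```

Emit:
send_rows([
  [[0, 0.0005, 0], [0, 0, 0], 0.0],
  [[0, 0, 0], [0, 0, 0], 0.0],
  [[0, 0.0005, 0], [0, 0, 0], 0.0],
  [[0, 0, 0], [0, 0, 0], 0.0],
  [[0, 0.0005, 0], [0, 0, 0], 0.0],
  [[0, 0, 0], [0, 0, 0], 0.0],
  [[0, 0, 0], [0, 0, 0], 0.0],
  [[0, 0, 0], [0, 0, 0], 0.0],
  [[0, 0, 0], [0, 0, 0], 0.0],
  [[0, 0, 0], [0, 0, 0], 0.0],
])

```text
clock: 15.75
position: [0.6034, -0.0498, 0.1146]
ee_rot: [-0.041, 3.141, -0.002]
force: [-0.4, -5.8, -1.4]
width: 0.081
```

Emit:
send_rows([
  [[0, 0, 0], [0, 0, 0], 0.03],
  [[0, 0, 0], [0, 0, 0], 0.03],
  [[0, 0, 0], [0, 0, 0], 0.03],
  [[0, 0, 0], [0, 0, 0], 0.03],
  [[0, 0, 0], [0, 0, 0], 0.03],
  [[0, 0, 0.002], [0, 0, 0], 0.03],
  [[0, 0, 0.005], [0, 0, 0], 0.05],
  [[0, 0, 0.01], [0, 0, 0], 0.06],
  [[0, 0, 0.02], [0, 0, 0], 0.07],
  [[0, 0, 0.03], [0, 0, 0], 0.07],
])

```text
clock: 16.75
position: [0.6025, -0.0486, 0.1818]
ee_rot: [0.042, -3.139, 0.0]
force: [0.5, 0.5, 1.3]
width: 0.624
```

```bash
python3 snap.py side:s8 wrist:w8; python3 -c "
import cv2,numpy as np
a=cv2.imread('pics/s8.png')[150:290,260:460];b=cv2.imread('pics/w8.png')
cv2.imwrite('pics/c8.png',np.hstack([cv2.resize(a,(430,300),interpolation=cv2.INTER_CUBIC),cv2.resize(b,(370,231))[:231] if 0 else cv2.resize(b[0:300,200:560],(360,300))]))"
```

```text
16.75 [ 0.6025 -0.0486  0.1818] [[-0.9996, -0.0271, -0.0023], [-0.0271, 0.9996, -0.0001], [0.0023, -0.0, -1.0]] [0.47 0.47 1.26] 0.6240656293701932
16.8 [ 0.6057 -0.0491  0.1879] [[-0.9996, -0.0268, 0.006], [-0.0268, 0.9996, 0.0001], [-0.006, -0.0001, -1.0]] [ 2.02 -0.11  4.64] 0.6693461332566957
```

View pics/c8.png

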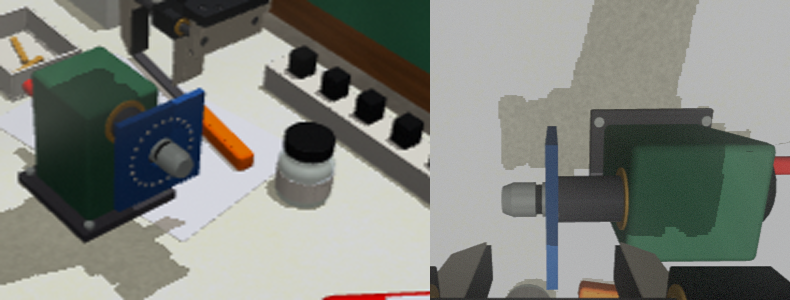

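The side view shows the blue plate on the shaft against the collar with the nose protruding. The wrist view confirms it is square, and the gripper is clear above.

```bash
python3 - <<'E'
from h import *
o=arm.observe();print(o['joints'].round(3),o['position'],o['clock'])
import pickle
p,s=pickle.load(open('pics/w8.pkl','rb'));im=cv2.imread('pics/w8.png')[:,:,::-1].copy()
for a,c,r in blobs(hsv(im,(105,80,15),(125,255,255)),200): print(a,c,r,onz(p,cv2.boxPoints(r),.168).round(4).tolist())
E
```

```text
[-0.257  0.418  0.356  1.657 -0.161  1.089  1.742] [ 0.60605563 -0.04915684  0.18633749] 16.85
1639 [321.7 215. ] ((321.0, 217.0), (144.0, 12.0), 90.0) [[0.5554, -0.0551, 0.168], [0.5552, -0.0479, 0.168], [0.6548, -0.0448, 0.168], [0.6551, -0.0531, 0.168]]
```

Emit:
send_rows([
  [[0, 0, 0.03], [0, 0, 0], 0.0918],
  [[-0.005, -0.01, 0.03], [0, 0, -0.13], 0.0918],
  [[-0.015, -0.02, 0.02], [0, 0, -0.14], 0.0918],
  [[-0.02, -0.03, 0.015], [0, 0, -0.14], 0.0918],
  [[-0.02, -0.035, 0.01], [0, 0, -0.14], 0.0918],
  [[-0.02, -0.035, 0.005], [0, 0, -0.14], 0.0918],
  [[-0.02, -0.035, 0], [0, 0, -0.14], 0.0918],
  [[-0.02, -0.035, 0], [0, 0, -0.14], 0.0918],
  [[-0.015, -0.025, 0], [0, 0, -0.14], 0.0918],
  [[-0.01, -0.015, 0], [0, 0, -0.14], 0.0918],
])

```text
clock: 17.85
position: [0.4565, -0.2913, 0.2923]
ee_rot: [1.815, 2.563, -0.0]
force: [-0.1, 0.1, -0.5]
width: 1.0
```

Emit:
send_rows([
  [[0, 0, 0], [0, 0, -0.14], 0.0918],
  [[0, 0, 0], [0, 0, -0.14], 0.0918],
  [[0, 0, 0], [0, 0, -0.04], 0.0918],
  [[0, 0, 0], [0, 0, 0], 0.0918],
  [[0, 0, 0], [0, 0, 0], 0.0918],
  [[0, 0, 0], [0, 0, 0], 0.0918],
  [[0, 0, 0], [0, 0, 0], 0.0918],
  [[0, 0, 0], [0, 0, 0], 0.0918],
  [[0, 0, 0], [0, 0, 0], 0.0918],
  [[0, 0, 0], [0, 0, 0], 0.0918],
])

```text
clock: 18.85
position: [0.4585, -0.2887, 0.2915]
ee_rot: [2.19, 2.252, 0.0]
force: [0.0, 0.7, 0.2]
width: 1.002
```

```bash
python3 snap.py wrist:w9 side:s9
```

```text
18.85 [ 0.4585 -0.2887  0.2915] [[-0.028, 0.9996, 0.0001], [0.9996, 0.028, -0.0], [-0.0, 0.0001, -1.0]] [0.01 0.71 0.15] 1.002235512778309
18.9 [ 0.4584 -0.2887  0.2915] [[-0.028, 0.9996, 0.0], [0.9996, 0.028, 0.0], [0.0, 0.0, -1.0]] [-0.96 -0.85  0.48] 0.9994676235559244
```

View pics/w9.png

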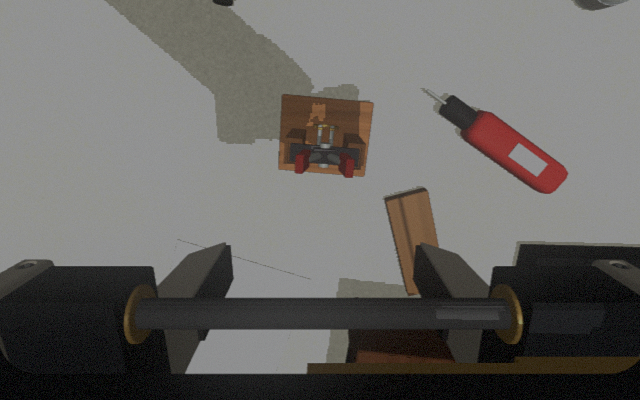

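The wrist view shows the pliers at centre. The red handles are at about (301,162) and (347,164), the dark crossbar at row 154, and the ring at about (325,133) towards the image top, which is +y.

```bash
python3 - <<'E'
from h import *;import pickle
p,o=pickle.load(open('pics/w9.pkl','rb'));q,_=pickle.load(open('pics/s9.pkl','rb'))
w=cv2.imread('pics/w9.png')[:,:,::-1].copy();s=cv2.imread('pics/s9.png')[:,:,::-1].copy()
mw=hsv(w,(0,130,25),(9,255,255))|hsv(w,(172,130,25),(180,255,255));ms=hsv(s,(0,200,60),(5,255,255))|hsv(s,(175,200,60),(180,255,255))
mw[:,400:]=0;mw[:130]=0;mw[200:]=0;ms[:280]=0;ms[:,385:]=0
def show(m,nm):
    out=[]
    n,l,st,c=cv2.connectedComponentsWithStats(m)
    for i in range(1,n):
        if st[i,4]>25:
            P=np.argwhere(l==i)[:,::-1];print(nm,st[i].tolist(),c[i].round(1))
            ys=P[:,1];t=P[ys<=ys.min()+1].mean(0);b=P[ys>=ys.max()-1].mean(0);print('  top',t,'bot',b);out.append((c[i],t,b))
    return out
a=show(mw,'w');b=show(ms,'s')
# stand base edges
E=cv2.Canny(cv2.GaussianBlur(w,(3,3),0),25,60)
for L in cv2.HoughLinesP(E[80:185,265:385],1,np.pi/360,20,minLineLength=30,maxLineGap=6)[:,0]:
    L=L+[265,80,265,80];X=onz(p,[L[:2],L[2:]],.015);d=X[1]-X[0];print(L,X.round(3)[:,:2].tolist(),np.degrees(np.arctan2(d[1],d[0])).round(1),np.linalg.norm(d).round(3))
cv2.imwrite('pics/c9.png',np.hstack([cv2.resize(w[85:185,270:380],(440,400),interpolation=cv2.INTER_CUBIC),cv2.resize(s[285:385,295:385],(360,400),interpolation=cv2.INTER_CUBIC)])[:,:,::-1])
E
```

```text
w [295, 151, 10, 22, 154] [299.2 162.7]
  top [302.         151.66666667] bot [298.76923077 171.46153846]
w [343, 156, 11, 21, 152] [348.9 167.1]
  top [348.33333333 156.66666667] bot [348.26666667 175.46666667]
s [351, 294, 12, 23, 170] [356.7 305. ]
  top [355.8 294.8] bot [356.85714286 315.28571429]
s [329, 306, 11, 21, 125] [334.4 315.7]
  top [331.14285714 306.71428571] bot [337.   325.25]
[278 168 280 112] [[0.398, -0.311], [0.402, -0.236]] 87.4 0.075
[365 172 373 103] [[0.518, -0.313], [0.522, -0.221]] 87.3 0.091
[283  94 370 101] [[0.406, -0.214], [0.518, -0.219]] -2.8 0.112
[304 171 342 174] [[0.434, -0.314], [0.486, -0.317]] -3.0 0.052
[359 136 360 103] [[0.506, -0.264], [0.505, -0.222]] 91.7 0.042
[306 170 325 114] [[0.437, -0.312], [0.46, -0.237]] 72.5 0.079
[308 158 338 128] [[0.439, -0.296], [0.478, -0.255]] 46.6 0.057
[323  88 354  84] [[0.457, -0.205], [0.496, -0.199]] 8.6 0.04
```

View pics/c9.png

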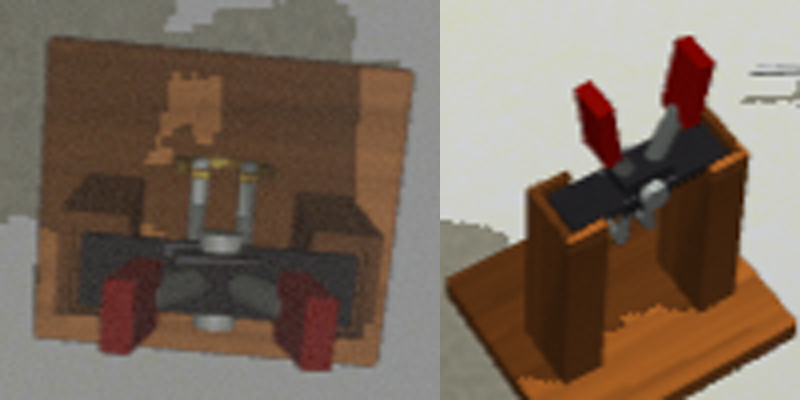

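The zoom shows both handles, the crossbar lying level between the lips, and the pivot bolt. The bolt's -y end is at wrist pixel (323.8,165.5) and side pixel (348.7,332.5). The ring faces +y.

```bash
python3 - <<'E'
from h import *;import pickle
p,o=pickle.load(open('pics/w9.pkl','rb'));q,_=pickle.load(open('pics/s9.pkl','rb'))
for nm,a,b in(('bolt -y end',(323.75,165.5),(348.7,332.5)),('Lh centroid',(299.2,162.7),(334.4,315.7)),('Rh centroid',(348.9,167.1),(356.7,305)),('Lh top',(297.5,172.5),(331,307)),('Rh top',(348.5,176.5),(356.5,295))):
    print(nm,tri(p,a,q,b))
cb=np.array([(80,235),(358,255),(355,325),(80,310)])/4+[270,85]
for z in(.10,.105,.11): X=onz(p,cb,z);print(z,X.round(4)[:,:2].tolist(),X.mean(0),np.linalg.norm(X[1]-X[0]))
print('bolt+y end',onz(p,np.array([220,238])/4+[270,85],.105))
for z in (.16,.165,.17,.175): print('tops',z,onz(p,[(295.5,172),(302,173),(345,175),(353,177)],z).round(4)[:,:2].tolist())
E
```

```text
bolt -y end (array([ 0.45943218, -0.28651453,  0.1017173 ]), [np.float64(0.0005837490358747343), np.float64(0.000583749035874681)])
Lh centroid (array([ 0.43585124, -0.27547811,  0.1464224 ]), [np.float64(0.000516400564380836), np.float64(0.0005164005643809596)])
Rh centroid (array([ 0.48239218, -0.27738922,  0.14402511]), [np.float64(0.002379259426611137), np.float64(0.002379259426611094)])
Lh top (array([ 0.43237804, -0.27730677,  0.17023007]), [np.float64(0.0036898662862617625), np.float64(0.0036898662862617265)])
Rh top (array([ 0.47935883, -0.2797974 ,  0.1709351 ]), [np.float64(0.003402560716190582), np.float64(0.0034025607161905723)])
0.1 [[0.4223, -0.2641], [0.4987, -0.2674], [0.499, -0.2869], [0.4223, -0.2849]] [ 0.46056993 -0.27581096  0.1       ] 0.07644775183442366
0.105 [[0.4227, -0.2633], [0.4981, -0.2665], [0.4985, -0.2859], [0.4227, -0.2839]] [ 0.46051557 -0.27489005  0.105     ] 0.0754478349901484
0.11 [[0.4232, -0.2625], [0.4976, -0.2657], [0.4979, -0.2848], [0.4232, -0.2828]] [ 0.46046121 -0.27396914  0.11      ] 0.07444791814587313
bolt+y end [[ 0.46055698 -0.26301315  0.105     ]]
tops 0.16 [[0.4328, -0.2814], [0.439, -0.2822], [0.4798, -0.283], [0.4875, -0.2847]]
tops 0.165 [[0.4332, -0.2802], [0.4393, -0.281], [0.4794, -0.2818], [0.487, -0.2835]]
tops 0.17 [[0.4336, -0.279], [0.4395, -0.2798], [0.4791, -0.2806], [0.4865, -0.2822]]
tops 0.175 [[0.4339, -0.2779], [0.4398, -0.2786], [0.4787, -0.2794], [0.4861, -0.281]]
```

Emit:
send_rows([
  [[0.0015, 0.0065, -0.01], [0, 0, -0.04], 0.0918],
  [[0, 0.007, -0.02], [0, 0, -0.037], 0.0918],
  [[0, 0, -0.025], [0, 0, 0], 0.0918],
  [[0, 0, -0.03], [0, 0, 0], 0.0918],
  [[0, 0, -0.03], [0, 0, 0], 0.0918],
  [[0, 0, -0.03], [0, 0, 0], 0.0918],
  [[0, 0, -0.02], [0, 0, 0], 0.0918],
  [[0, 0, -0.015], [0, 0, 0], 0.0918],
  [[0, 0, -0.0085], [0, 0, 0], 0.075],
  [[0, 0, 0], [0, 0, 0], 0.07],
], force=30)

```text
clock: 19.95
position: [0.4594, -0.2749, 0.1023]
ee_rot: [-2.274, -2.165, 0.001]
force: [0.6, -0.7, 0.5]
width: 0.873
```

```bash
python3 snap.py wrist:w10; python3 - <<'E'
from h import *;import pickle
w=cv2.imread('pics/w10.png')[:,:,::-1].copy();p,o=pickle.load(open('pics/w10.pkl','rb'))
m=hsv(w,(0,130,25),(9,255,255))|hsv(w,(172,130,25),(180,255,255))
for a,c,r in blobs(m,60): print(a,c,r)
print(proj(p,o['position']+[0,0,.046]),proj(p,[[.46,-.2752,.149],[.46,-.2752,.102],[.4612,-.2502,.047]]))
E
```

```text
19.95 [ 0.4594 -0.2749  0.1023] [[0.0492, 0.9988, -0.0016], [0.9988, -0.0492, 0.0005], [0.0004, -0.0016, -1.0]] [ 0.62 -0.73  0.47] 0.8732021122891369
4849 [605.8 168.9] ((612.2696533203125, 170.16851806640625), (101.33580017089844, 64.23587036132812), 32.0053825378418)
1121 [275.1 269.8] ((276.79998779296875, 269.3999938964844), (29.51609992980957, 63.504337310791016), 26.56505012512207)
1181 [369.2 271.2] ((369.3622131347656, 269.1932373046875), (56.784061431884766, 32.92975997924805), 87.61405944824219)
[[321.633176   275.28906283]] [[322.94300564 276.58295393]
 [323.0180943  236.02139592]
 [323.06791464 173.52794965]]
```

Emit:
send_rows([
  [[0, 0, 0], [0, 0, 0], 0.0],
  [[0, 0, 0], [0, 0, 0], 0.0],
  [[0, 0, 0], [0, 0, 0], 0.0],
  [[0, 0, 0], [0, 0, 0], 0.0],
  [[0, 0, 0], [0, 0, 0], 0.0],
  [[0, 0, 0], [0, 0, 0], 0.0],
  [[0, 0, 0], [0, 0, 0], 0.0],
  [[0, 0, 0], [0, 0, 0], 0.0],
  [[0, 0, 0], [0, 0, 0], 0.0],
  [[0, 0, 0], [0, 0, 0], 0.0],
], force=30)

```text
clock: 21.0
position: [0.4603, -0.2757, 0.1041]
ee_rot: [2.275, 2.165, 0.001]
force: [-2.0, 1.8, 10.9]
width: 0.376
```

Emit:
send_rows([
  [[0, 0, 0.002], [0, 0, 0], 0.0],
  [[0, 0, 0.004], [0, 0, 0], 0.0],
  [[0, 0, 0.006], [0, 0, 0], 0.0],
  [[0, 0, 0.01], [0, 0, 0], 0.0],
  [[0, 0, 0.015], [0, 0, 0], 0.0],
  [[0, 0, 0.02], [0, 0, 0], 0.0],
  [[0, 0, 0.02], [0, 0, 0], 0.0],
  [[0, 0, 0.018], [0, 0, 0], 0.0],
  [[0, 0, 0.008], [0, 0, 0], 0.0],
  [[0, 0, 0], [0, 0, 0], 0.0],
])

```text
clock: 22.0
position: [0.4605, -0.2755, 0.2072]
ee_rot: [2.274, 2.165, 0.002]
force: [-0.3, 0.6, -3.2]
width: 0.374
```

```bash
python3 snap.py wrist:w11 side:s11 top:t11; python3 - <<'E'
from h import *;import pickle
p,o=pickle.load(open('pics/s11.pkl','rb'));T=R.from_rotvec(o['ee_rot']);print(T.as_matrix()[:,0])
r=o['position']+[0,0,-.056]+.025*T.apply([1,0,0]);u,v=proj(p,r)[0];print('exp ring side',u,v,r)
q,ow=pickle.load(open('pics/w11.pkl','rb'));print('exp ring wrist',proj(q,r))
s=cv2.imread('pics/s11.png');w=cv2.imread('pics/w11.png');u,v=int(u),int(v)
cv2.imwrite('pics/c11.png',np.hstack([cv2.resize(s[v-60:v+30,u-40:u+50],(400,400),interpolation=cv2.INTER_CUBIC),cv2.resize(w[120:280,240:400],(400,400),interpolation=cv2.INTER_CUBIC)]));print(u-40,v-60)
E
```

```text
22.0 [ 0.4605 -0.2755  0.2072] [[0.049, 0.9988, 0.0021], [0.9988, -0.049, -0.0006], [-0.0005, 0.0022, -1.0]] [-0.26  0.6  -3.24] 0.3742636406495141
22.05 [ 0.4601 -0.2751  0.2062] [[0.0489, 0.9988, 0.0007], [0.9988, -0.0489, 0.0], [0.0, 0.0007, -1.0]] [ 0.47 -0.2  -2.88] 0.3764814804369614
22.1 [ 0.4597 -0.2748  0.2056] [[0.0488, 0.9988, -0.0004], [0.9988, -0.0488, 0.0004], [0.0004, -0.0004, -1.0]] [-0.48  0.33 -3.46] 0.3760839469961022
[4.88509614e-02 9.98806078e-01 4.25754373e-05]
exp ring side 337.42361819532385 297.19530725472595 [ 0.46127967 -0.25011804  0.15017962]
exp ring wrist [[321.35555953 172.04170174]]
297 237
```

View pics/c11.png

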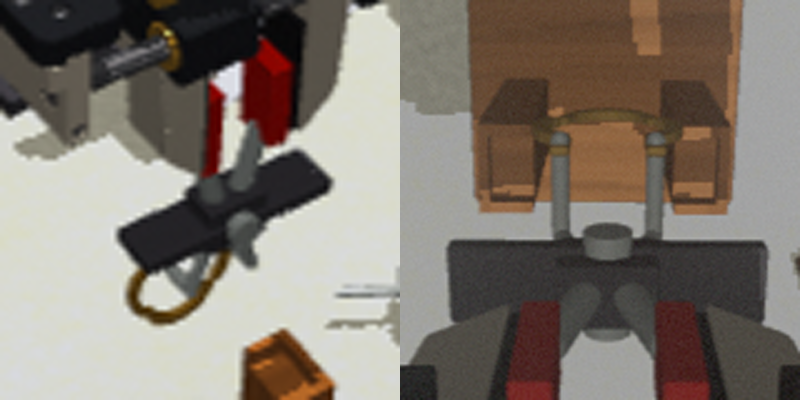

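The crops show the pliers clear of the stand. The ring is spread open at about side pixel (336,304) and at about wrist column 322, rows 165 to 176, and the handles are squeezed between the pads.

```bash
python3 - <<'E'
from h import *;import pickle
from scipy.optimize import least_squares
p,o=pickle.load(open('pics/s11.pkl','rb'));T=R.from_rotvec(o['ee_rot']);q,ow=pickle.load(open('pics/w11.pkl','rb'));Tw=R.from_rotvec(ow['ee_rot'])
s=cv2.imread('pics/s11.png')[:,:,::-1].copy();w=cv2.imread('pics/w11.png')[:,:,::-1].copy()
m=hsv(s,(12,110,30),(28,255,255));m[:285]=0;m[312:]=0;m[:,:322]=0;m[:,352:]=0
P=np.argwhere(m>0)[:,::-1];print(len(P),P.min(0),P.max(0))
c0,d=ray(p,P);a=T.apply([1,0,0])
for off in(.021,.025,.029):
    O=o['position']+off*a;X=c0+d*(((O-c0)@a)/(d@a))[:,None];L=T.inv().apply(X-o['position'])  # tool coords: y along width, z down
    f=lambda v:np.hypot(L[:,1]-v[0],L[:,2]-v[1])-v[2]
    r=least_squares(f,[0,.056,.02],loss='soft_l1',f_scale=.001);print(off,'y,z,r',r.x.round(4),'rms',np.sqrt((r.fun**2).mean()).round(4))
mw=hsv(w,(15,110,20),(30,255,255));mw[:155]=0;mw[190:]=0;mw[:,285:][:,75:]=0;mw[:,:285]=0
Q=np.argwhere(mw>0)[:,::-1];print(len(Q),Q.min(0),Q.max(0))
for c in range(292,354,6):
    t=Q[(Q[:,0]>=c)&(Q[:,0]<c+2)]; print(c,t[:,1].mean().round(1) if len(t) else None,end='; ')
print()
t=Q[(Q[:,0]>=316)&(Q[:,0]<328)].mean(0);cw,dw=ray(q,t)
for z in(.070,.0755,.080):
    X=cw+dw*((ow['position'][2]-z-cw[2])/dw[:,2])[:,None];print('bottom arc',t,z,Tw.inv().apply(X-ow['position']).round(4))
print('bolt/pivot exp', proj(q,ow['position']+[0,0,-.001]),)
E
```

```text
84 [326 293] [348 309]
0.021 y,z,r [-0.0038  0.053   0.0192] rms 0.0018
0.025 y,z,r [-0.0009  0.0583  0.0194] rms 0.0019
0.029 y,z,r [0.002  0.0635 0.0196] rms 0.0019
480 [285 155] [359 189]
292 171.1; 298 173.1; 304 173.3; 310 166.0; 316 165.8; 322 168.7; 328 167.6; 334 167.7; 340 172.5; 346 172.8; 352 171.0; 
bottom arc [321.45205479 166.84931507] 0.07 [[ 0.0265 -0.0006  0.07  ]]
bottom arc [321.45205479 166.84931507] 0.0755 [[ 0.0253 -0.0006  0.0755]]
bottom arc [321.45205479 166.84931507] 0.08 [[ 0.0243 -0.0006  0.08  ]]
bolt/pivot exp [[322.02614721 235.1409417 ]]
```

Emit:
send_rows([
  [[0.01, 0.004, 0], [0, 0, 0.01], 0.0],
  [[0.015, 0.01, 0], [0, 0, 0.01], 0.0],
  [[0.02, 0.015, -0.003], [0, 0, 0.01], 0.0],
  [[0.022, 0.018, -0.004], [0, 0, 0.01], 0.0],
  [[0.022, 0.02, -0.005], [0, 0, 0.01], 0.0],
  [[0.02, 0.02, -0.005], [0, 0, 0.01], 0.0],
  [[0.018, 0.018, -0.005], [0, 0, 0.01], 0.0],
  [[0.013, 0.015, -0.004], [0, 0, 0.005], 0.0],
  [[0.008, 0.01, -0.0025], [0, 0, 0], 0.0],
  [[0, 0, 0], [0, 0, 0], 0.0],
])

```text
clock: 23.15
position: [0.6087, -0.1431, 0.1768]
ee_rot: [-2.189, -2.252, 0.0]
force: [0.1, -0.0, -2.6]
width: 0.373
```

Emit:
send_rows([
  [[0, 0, 0], [0, 0, 0], 0.0],
  [[0, 0, 0], [0, 0, 0], 0.0],
  [[0, 0, 0], [0, 0, 0], 0.0],
  [[0, 0, 0], [0, 0, 0], 0.0],
  [[0, 0, 0], [0, 0, 0], 0.0],
  [[0, 0, 0], [0, 0, 0], 0.0],
  [[0, 0, 0], [0, 0, 0], 0.0],
  [[0, 0, 0], [0, 0, 0], 0.0],
  [[0, 0, 0], [0, 0, 0], 0.0],
  [[0, 0, 0], [0, 0, 0], 0.0],
])

```text
clock: 24.15
position: [0.6079, -0.1452, 0.1775]
ee_rot: [2.192, 2.25, 0.0]
force: [-0.1, -1.2, -2.6]
width: 0.379
```

```bash
python3 snap.py side:s12 wrist:w12; python3 - <<'E'
from h import *;import pickle
from scipy.optimize import least_squares
p,o=pickle.load(open('pics/s12.pkl','rb'));T=R.from_rotvec(o['ee_rot'])
s=cv2.imread('pics/s12.png')[:,:,::-1].copy();a=T.apply([1,0,0])
r=o['position']+[0,0,-.0575]+.025*a;u,v=proj(p,r)[0].astype(int);print(r,u,v)
m=hsv(s,(12,110,30),(28,255,255));mm=np.zeros_like(m);mm[v-20:v+20,u-20:u+22]=m[v-20:v+20,u-20:u+22]
P=np.argwhere(mm>0)[:,::-1];print(len(P),P.min(0),P.max(0));c0,d=ray(p,P)
for off in(.025,):
    O=o['position']+off*a;X=c0+d*(((O-c0)@a)/(d@a))[:,None];L=T.inv().apply(X-o['position'])
    f=lambda k:np.hypot(L[:,1]-k[0],L[:,2]-k[1])-k[2]
    rr=least_squares(f,[0,.0575,.0195],loss='soft_l1',f_scale=.001);print(off,'y,z,r',rr.x.round(4),np.sqrt((rr.fun**2).mean()))
w=cv2.imread('pics/w12.png')
cv2.imwrite('pics/c12.png',np.hstack([cv2.resize(s[v-45:v+35,u-50:u+30][:,:,::-1],(400,400),interpolation=cv2.INTER_CUBIC),cv2.resize(w[90:250,240:400],(400,400),interpolation=cv2.INTER_CUBIC)]));print('orig',u-50,v-45)
E
```

```text
24.15 [ 0.6079 -0.1452  0.1775] [[-0.0259, 0.9997, 0.0], [0.9997, 0.0259, -0.0], [-0.0, 0.0, -1.0]] [-0.14 -1.18 -2.63] 0.37898664906343693
24.2 [ 0.6079 -0.1452  0.1775] [[-0.0259, 0.9997, -0.0001], [0.9997, 0.0259, -0.0], [-0.0, -0.0001, -1.0]] [ 0.29  0.86 -1.78] 0.37378779230446946
[ 0.60729595 -0.12019765  0.12002895] 356 236
56 [348 222] [376 246]
0.025 y,z,r [-0.001   0.0578  0.0197] 0.006378122398131562
orig 306 191
```

View pics/c12.png

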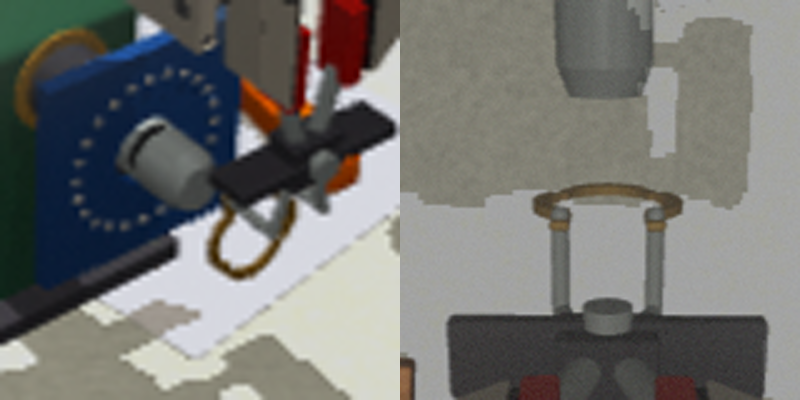

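The wrist crop shows the ring (crop columns 534 to 682) open in front of the shaft (556 to 652), roughly concentric. The side crop shows the ring hanging clear of the nose with its lower edge at about (354,246).

```bash
python3 - <<'E'
from h import *;import pickle
from scipy.optimize import least_squares
p,o=pickle.load(open('pics/s12.pkl','rb'));T=R.from_rotvec(o['ee_rot']);s=cv2.imread('pics/s12.png')[:,:,::-1].copy();a=T.apply([1,0,0])
m=hsv(s,(10,90,25),(30,255,255));m[:,368:]=0;m[:,:345]=0;m[:229]=0;m[250:]=0
P=np.argwhere(m>0)[:,::-1];c0,d=ray(p,P);print(len(P))
for off in(.023,.025,.027):
    O=o['position']+off*a;X=c0+d*(((O-c0)@a)/(d@a))[:,None];L=T.inv().apply(X-o['position'])
    for fixr in(0,1):
        f=lambda k:np.hypot(L[:,1]-k[0],L[:,2]-k[1])-(.0195 if fixr else k[2])
        rr=least_squares(f,[0,.0575,.0195],loss='soft_l1',f_scale=.001);print(off,fixr,'y,z,r',rr.x.round(4),np.sqrt((rr.fun**2).mean()).round(4))
q,ow=pickle.load(open('pics/w12.pkl','rb'));Tw=R.from_rotvec(ow['ee_rot']);w=cv2.imread('pics/w12.png')[:,:,::-1].copy();cw=ray(q,[0,0])[0]
mw=hsv(w,(12,80,20),(32,255,255));mw[:155]=0;mw[185:]=0;mw[:,:285]=0;mw[:,360:]=0
for r in range(160,180,2):
    c=np.nonzero(mw[r])[0]
    if len(c): print(r,c.min(),c.max(),(c.min()+c.max())/2,end=' | ')
print()
c=np.nonzero(mw[:,318:327].any(1))[0];print('mid arc rows',c)
def tool(uv,zt):
    _,d=ray(q,uv);n=Tw.apply([0,0,1]);O=ow['position']+zt*n;X=cw+d*(((O-cw)@n)/(d@n))[:,None];return Tw.inv().apply(X-ow['position'])
g=cv2.cvtColor(w,cv2.COLOR_RGB2GRAY)
for r in(95,100,105,110): print(r,g[r,296:310].tolist(),g[r,334:350].tolist())
print('ring mid lateral',tool([322.5,171],.0575), 'mid arc',tool([322.5,165.5],.077))
E
```

```text
61
0.023 0 y,z,r [-0.0032  0.0564  0.0192] 0.0017
0.023 1 y,z,r [-0.0031  0.0562  0.0195] 0.0017
0.025 0 y,z,r [-0.0013  0.0587  0.0193] 0.0017
0.025 1 y,z,r [-0.0013  0.0585  0.0195] 0.0017
0.027 0 y,z,r [0.0005 0.0609 0.0194] 0.0017
0.027 1 y,z,r [0.0006 0.0608 0.0195] 0.0017
164 313 330 321.5 | 166 305 339 322.0 | 168 297 347 322.0 | 170 294 350 322.0 | 172 294 351 322.5 | 174 294 351 322.5 | 176 298 348 323.0 | 178 301 344 322.5 | 
mid arc rows [164 165 166 167]
95 [123, 123, 124, 125, 126, 108, 84, 76, 84, 93, 93, 97, 100, 99] [119, 125, 127, 120, 118, 105, 96, 135, 157, 164, 162, 159, 163, 162, 162, 162]
100 [123, 125, 128, 123, 127, 117, 88, 77, 82, 90, 96, 92, 96, 94] [91, 94, 121, 123, 120, 110, 96, 132, 158, 161, 162, 164, 164, 163, 161, 164]
105 [123, 126, 128, 130, 129, 115, 87, 80, 87, 89, 94, 95, 98, 97] [95, 94, 95, 92, 87, 81, 81, 129, 162, 163, 159, 162, 163, 163, 162, 162]
110 [126, 128, 131, 132, 129, 124, 96, 76, 84, 87, 93, 95, 97, 97] [95, 96, 93, 90, 85, 79, 78, 104, 122, 123, 125, 125, 124, 124, 124, 126]
ring mid lateral [[0.02607171 0.00023461 0.0575    ]] mid arc [[0.02597074 0.00022489 0.077     ]]
```

Emit:
send_rows([
  [[-0.0012, 0, 0.0005], [0, 0, 0], 0.0],
  [[0, 0.005, 0], [0, 0, 0], 0.0],
  [[-0.0003, 0.008, 0], [0, 0, 0], 0.0],
  [[0, 0.006, 0], [0, 0, 0], 0.0],
  [[-0.0003, 0.005, 0], [0, 0, 0], 0.0],
  [[0, 0.003, 0], [0, 0, 0], 0.0],
  [[0, 0.003, 0], [0, 0, 0], 0.0],
  [[-0.0003, 0.003, 0], [0, 0, 0], 0.0],
  [[0, 0.003, 0], [0, 0, 0], 0.0],
  [[0, 0, 0], [0, 0, 0], 0.0],
])

```text
clock: 25.25
position: [0.6059, -0.1086, 0.178]
ee_rot: [-2.192, -2.25, -0.0]
force: [0.3, -0.8, -3.1]
width: 0.379
```

Emit:
send_rows([
  [[0, 0.002, 0], [0, 0, 0], 0.0],
  [[0, 0.002, 0], [0, 0, 0], 0.0],
  [[0, 0.002, 0], [0, 0, 0], 0.0],
  [[-0.0002, 0.002, 0], [0, 0, 0], 0.0],
  [[0, 0.002, 0], [0, 0, 0], 0.0],
  [[0, 0, 0], [0, 0, 0], 0.0],
  [[0, 0, 0], [0, 0, 0], 0.0],
  [[0, 0, 0], [0, 0, 0], 0.0],
  [[0, 0, 0], [0, 0, 0], 0.0],
  [[0, 0, 0], [0, 0, 0], 0.0],
])

```text
clock: 26.25
position: [0.6056, -0.0993, 0.178]
ee_rot: [2.193, 2.25, -0.0]
force: [-0.4, 1.0, -3.0]
width: 0.376
```

```bash
python3 snap.py wrist:w13 wrist:w13b side:s13; python3 - <<'E'
from h import *;import pickle
w=cv2.imread('pics/w13.png')[:,:,::-1].copy()
mw=hsv(w,(12,80,20),(32,255,255));mw[:150]=0;mw[190:]=0;mw[:,:285]=0;mw[:,360:]=0
for r in range(158,182,2):
    c=np.nonzero(mw[r])[0]
    if len(c): print(r,c.min(),c.max(),(c.min()+c.max())/2,end=' | ')
g=cv2.cvtColor(w,cv2.COLOR_RGB2GRAY)
print()
for r in range(120,190,5): print(r,g[r,294:310].tolist(),g[r,334:352].tolist())
print(g[100:180,321].tolist())
E
```

```text
26.25 [ 0.6056 -0.0993  0.178 ] [[-0.0258, 0.9997, -0.0], [0.9997, 0.0258, -0.0001], [-0.0001, -0.0, -1.0]] [-0.44  0.98 -2.96] 0.3756338371114813
26.3 [ 0.6056 -0.0993  0.1781] [[-0.0258, 0.9997, 0.0], [0.9997, 0.0258, -0.0], [-0.0, 0.0, -1.0]] [ 0.31 -0.41 -2.47] 0.37693453626398415
26.35 [ 0.6056 -0.0992  0.178 ] [[-0.0258, 0.9997, 0.0], [0.9997, 0.0258, 0.0], [0.0, 0.0, -1.0]] [-0.86 -0.09 -2.73] 0.37440946413210424
168 297 348 322.5 | 170 294 351 322.5 | 172 294 351 322.5 | 174 294 351 322.5 | 176 297 348 322.5 | 178 301 344 322.5 | 180 300 345 322.5 | 
120 [128, 129, 110, 68, 42, 42, 47, 43, 44, 54, 45, 51, 53, 47, 48, 54] [45, 52, 56, 71, 70, 65, 64, 65, 65, 62, 60, 55, 52, 55, 105, 159, 167, 149]
125 [132, 133, 129, 83, 44, 49, 49, 47, 43, 43, 52, 49, 49, 50, 51, 53] [71, 72, 70, 72, 67, 68, 63, 65, 67, 62, 59, 59, 54, 55, 104, 157, 170, 152]
130 [46, 41, 40, 47, 44, 43, 44, 46, 47, 49, 47, 44, 53, 53, 53, 53] [55, 56, 53, 54, 56, 57, 51, 47, 48, 53, 51, 45, 48, 48, 45, 49, 45, 49]
135 [44, 52, 40, 49, 42, 41, 45, 50, 48, 49, 54, 52, 53, 53, 53, 43] [53, 51, 54, 48, 53, 51, 4
[... 1207 characters left out ...]
03, 85, 85, 74, 79, 71, 80, 87]
180 [167, 167, 168, 169, 165, 129, 100, 99, 102, 106, 102, 102, 95, 84, 94, 98] [98, 98, 94, 92, 83, 93, 108, 106, 105, 104, 100, 93, 120, 158, 168, 168, 169, 169]
185 [167, 167, 170, 169, 170, 168, 131, 110, 108, 111, 114, 107, 94, 81, 80, 82] [97, 95, 90, 85, 84, 94, 105, 111, 114, 106, 99, 120, 162, 169, 168, 169, 168, 169]
[59, 55, 53, 58, 51, 54, 51, 57, 55, 54, 58, 57, 60, 56, 53, 54, 54, 56, 53, 54, 58, 55, 51, 59, 55, 51, 55, 57, 58, 56, 59, 56, 45, 54, 61, 52, 56, 49, 44, 55, 99, 52, 41, 49, 61, 63, 66, 62, 58, 61, 66, 61, 56, 65, 61, 63, 66, 57, 36, 42, 95, 112, 112, 115, 112, 114, 111, 114, 113, 114, 115, 112, 110, 113, 111, 108, 115, 113, 112, 112]
```

Emit:
send_rows([
  [[0, 0.002, 0], [0, 0, 0], 0.0],
  [[0, 0.002, 0], [0, 0, 0], 0.0],
  [[-0.0002, 0.002, 0], [0, 0, 0], 0.0],
  [[0, 0.002, 0], [0, 0, 0], 0.0],
  [[0, 0.002, 0], [0, 0, 0], 0.0],
  [[-0.0001, 0.002, 0], [0, 0, 0], 0.0],
  [[0, 0.001, 0], [0, 0, 0], 0.0],
  [[0, 0.001, 0], [0, 0, 0], 0.0],
  [[0, 0, 0], [0, 0, 0], 0.0],
  [[0, 0, 0], [0, 0, 0], 0.0],
])

```text
clock: 27.4
position: [0.6053, -0.0852, 0.178]
ee_rot: [2.193, 2.25, -0.0]
force: [0.2, 0.1, -3.4]
width: 0.377
```

Emit:
send_rows([
  [[0, 0, 0.0005], [0, 0, 0], 0.0],
  [[0, 0, 0.0005], [0, 0, 0], 0.0],
  [[0, 0, 0.0005], [0, 0, 0], 0.0],
  [[0, 0, 0], [0, 0, 0], 0.0],
  [[0, 0, 0], [0, 0, 0], 0.0],
  [[0, 0, 0], [0, 0, 0], 0.0],
  [[0, 0, 0], [0, 0, 0], 0.0],
  [[0, 0, 0], [0, 0, 0], 0.0],
  [[0, 0, 0], [0, 0, 0], 0.0],
  [[0, 0, 0], [0, 0, 0], 0.0],
])

```text
clock: 28.4
position: [0.6053, -0.0852, 0.1795]
ee_rot: [2.192, 2.25, 0.0]
force: [0.0, 0.6, -2.6]
width: 0.377
```

```bash
python3 snap.py wrist:w14 wrist:w14b side:s14 side:s14b
```

```text
28.4 [ 0.6053 -0.0852  0.1795] [[-0.0259, 0.9997, 0.0], [0.9997, 0.0259, 0.0], [0.0, 0.0, -1.0]] [ 0.    0.64 -2.59] 0.37660949980849867
28.45 [ 0.6054 -0.0852  0.1796] [[-0.0259, 0.9997, 0.0001], [0.9997, 0.0259, -0.0001], [-0.0001, 0.0001, -1.0]] [-0.34 -0.46 -2.7 ] 0.36846185241874874
28.5 [ 0.6053 -0.0852  0.1795] [[-0.0259, 0.9997, -0.0], [0.9997, 0.0259, -0.0], [-0.0, -0.0, -1.0]] [-0.69 -0.5  -3.61] 0.3782491754645369
28.55 [ 0.6053 -0.0852  0.1795] [[-0.0259, 0.9997, 0.0], [0.9997, 0.0259, -0.0], [-0.0, 0.0, -1.0]] [-0.19 -0.33 -3.09] 0.3746004502743749
```

Emit:
send_rows([
  [[0, 0, 0.0005], [0, 0, 0], 0.0],
  [[0, 0, 0.0005], [0, 0, 0], 0.0],
  [[0, 0, 0], [0, 0, 0], 0.0],
  [[0, 0, 0], [0, 0, 0], 0.0],
  [[0, 0, 0], [0, 0, 0], 0.0],
  [[0, 0, 0], [0, 0, 0], 0.0],
  [[0, 0, 0], [0, 0, 0], 0.0],
  [[0, 0, 0], [0, 0, 0], 0.0],
  [[0, 0, 0], [0, 0, 0], 0.0],
  [[0, 0, 0], [0, 0, 0], 0.0],
])

```text
clock: 29.6
position: [0.6053, -0.0852, 0.1805]
ee_rot: [2.192, 2.25, 0.0]
force: [0.5, 0.4, -3.2]
width: 0.373
```

Emit:
send_rows([
  [[0, 0, 0.0005], [0, 0, 0], 0.0],
  [[0, 0, 0.0005], [0, 0, 0], 0.0],
  [[0, 0, 0], [0, 0, 0], 0.0],
  [[0, 0, 0], [0, 0, 0], 0.0],
  [[0, 0, 0], [0, 0, 0], 0.0],
  [[0, 0, 0], [0, 0, 0], 0.0],
  [[0, 0, 0], [0, 0, 0], 0.0],
  [[0, 0, 0], [0, 0, 0], 0.0],
  [[0, 0, 0], [0, 0, 0], 0.0],
  [[0, 0, 0], [0, 0, 0], 0.0],
])

```text
clock: 30.6
position: [0.6054, -0.0851, 0.1815]
ee_rot: [2.192, 2.25, 0.0]
force: [-0.5, 0.8, -2.4]
width: 0.374
```

Emit:
send_rows([
  [[0, 0, 0.0005], [0, 0, 0], 0.0],
  [[0, 0, 0.0005], [0, 0, 0], 0.0],
  [[0, 0, 0], [0, 0, 0], 0.0],
  [[0, 0, 0], [0, 0, 0], 0.0],
  [[0, 0, 0], [0, 0, 0], 0.0],
  [[0, 0, 0.0005], [0, 0, 0], 0.0],
  [[0, 0, 0.0005], [0, 0, 0], 0.0],
  [[0, 0, 0], [0, 0, 0], 0.0],
  [[0, 0, 0], [0, 0, 0], 0.0],
  [[0, 0, 0], [0, 0, 0], 0.0],
])

```text
clock: 31.6
position: [0.6053, -0.0852, 0.1835]
ee_rot: [2.192, 2.25, 0.0]
force: [1.0, -0.8, -2.0]
width: 0.378
```

```bash
python3 - <<'E'
from h import *;import pickle
w=cv2.imread('pics/w14.png')[:,:,::-1].copy();s=cv2.imread('pics/s14.png')
p,o=pickle.load(open('pics/s14.pkl','rb'));u,v=proj(p,[.605,-.06,.12])[0].astype(int);print(u,v)
cv2.imwrite('pics/c14.png',np.hstack([cv2.resize(s[v-30:v+30,u-30:u+30],(400,400),interpolation=cv2.INTER_CUBIC),cv2.resize(w[145:225,282:362][:,:,::-1],(400,400),interpolation=cv2.INTER_CUBIC)]))
E
```

```text
337 220
```

View pics/c14.png

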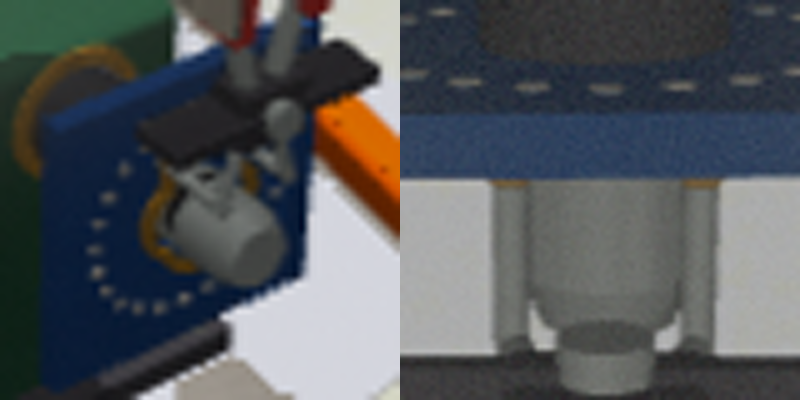

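The wrist crop shows the tips straddling the shaft symmetrically, with the ring's ends just in front of the plate. The side crop shows the ring around the groove, centred at about crop (199,212). Raising it 5.5 mm met no contact, so I'll check the ring's height by circle fit.

```bash
python3 snap.py side:s15; python3 - <<'E'
from h import *;import pickle
from scipy.optimize import least_squares
for nm in('s14','s14b','s15'):
    p,o=pickle.load(open(f'pics/{nm}.pkl','rb'));T=R.from_rotvec(o['ee_rot']);s=cv2.imread(f'pics/{nm}.png')[:,:,::-1].copy();a=T.apply([1,0,0])
    m=hsv(s,(10,90,25),(30,255,255));k=np.zeros_like(m);k[198:236,322:350]=m[198:236,322:350]
    P=np.argwhere(k>0)[:,::-1];c0,d=ray(p,P)
    for off in(.025,.026):
        O=o['position']+off*a;X=c0+d*(((O-c0)@a)/(d@a))[:,None];L=T.inv().apply(X-o['position'])
        f=lambda k:np.hypot(L[:,1]-k[0],L[:,2]-k[1])-k[2]
        rr=least_squares(f,[0,.0575,.0195],loss='soft_l1',f_scale=.001);print(nm,len(P),off,rr.x.round(4),np.sqrt((rr.fun**2).mean()).round(4),'ring z',o['position'][2]-rr.x[1])
# nose face: bright/dark profile check
p,o=pickle.load(open('pics/s12.pkl','rb'));s=cv2.imread('pics/s12.png')[:,:,::-1].copy()
print('axis proj nose',proj(p,[.6058,-.0877,.12]),'axis+-r at -.0877',proj(p,[[.6058,-.0877,.1305],[.6058,-.0877,.1095]]))
print('mid shaft top/bottom', proj(p,[[.6055,-.0725,.12]]))
g=cv2.cvtColor(s,cv2.COLOR_RGB2GRAY)
for u in range(330,352,3): print(u,g[205:240,u].tolist())
E
```

```text
31.6 [ 0.6053 -0.0852  0.1835] [[-0.0259, 0.9997, 0.0], [0.9997, 0.0259, -0.0], [-0.0, 0.0, -1.0]] [ 1.04 -0.76 -2.04] 0.3779621517184656
s14 68 0.025 [-0.0011  0.0542  0.0214] 0.0227 ring z 0.12537001588253927
s14 68 0.026 [-0.0003  0.0552  0.0214] 0.0227 ring z 0.12436454001550215
s14b 69 0.025 [-0.0013  0.0542  0.0211] 0.0226 ring z 0.12536455510759625
s14b 69 0.026 [-0.0004  0.0552  0.0211] 0.0227 ring z 0.1243593499699726
s15 68 0.025 [0.0042 0.018  0.0437] 0.0081 ring z 0.16551826891521207
s15 68 0.026 [0.005  0.019  0.0438] 0.0081 ring z 0.16458011028492392
axis proj nose [[345.85986971 227.69167327]] axis+-r at -.0877 [[346.09739601 223.53649922]
 [345.62529838 231.79515458]]
mid shaft top/bottom [[341.10256248 223.83179395]]
330 [33, 32, 31, 31, 30, 30, 37, 32, 29, 28, 28, 27, 28, 29, 53, 76, 72, 69, 63, 52, 28, 30, 25, 25, 26, 24, 24, 24, 26, 27, 56, 74, 34, 25, 26]
333 [34, 35, 35, 55, 39, 33, 32, 32, 31, 30, 37, 118, 99, 73, 45, 20, 43, 76, 71, 66, 67, 60, 39, 24, 25, 26, 24, 24, 26, 41, 42, 25, 25, 25, 24]
336 [37, 74, 60, 32, 31, 32, 31, 31, 35, 93, 176, 57, 23, 94, 106
[... 152 characters left out ...]
, 109, 107, 104, 106, 105, 98, 91, 86, 78, 73, 67, 55, 46, 37, 28, 27, 30, 40, 63, 62]
342 [100, 52, 30, 28, 29, 32, 31, 31, 30, 30, 30, 33, 65, 95, 102, 107, 110, 117, 116, 113, 109, 105, 101, 86, 73, 69, 68, 62, 29, 28, 49, 199, 216, 207, 198]
345 [35, 81, 54, 29, 27, 31, 30, 30, 30, 30, 29, 29, 29, 29, 47, 92, 100, 105, 108, 109, 74, 67, 69, 67, 68, 67, 68, 66, 34, 111, 199, 216, 216, 216, 217]
348 [32, 32, 33, 59, 41, 65, 81, 53, 31, 50, 78, 29, 32, 69, 51, 26, 34, 51, 62, 52, 42, 29, 29, 49, 59, 47, 34, 37, 127, 216, 214, 167, 144, 108, 69]
351 [31, 31, 31, 30, 30, 31, 29, 29, 30, 29, 29, 29, 30, 28, 28, 29, 28, 28, 32, 37, 35, 34, 33, 26, 28, 45, 70, 51, 64, 69, 62, 124, 196, 207, 216]
```

```bash
python3 - <<'E'
from h import *;import pickle
from scipy.optimize import least_squares
for nm in('s13','s14','s14b','s15'):
    p,o=pickle.load(open(f'pics/{nm}.pkl','rb'));T=R.from_rotvec(o['ee_rot']);s=cv2.imread(f'pics/{nm}.png')[:,:,::-1].copy();a=T.apply([1,0,0])
    m=hsv(s,(10,90,25),(30,255,255));k=np.zeros_like(m);k[212:240,322:347]=m[212:240,322:347]
    if nm=='s13': k[:]=0;k[216:245,330:357]=m[216:245,330:357]
    P=np.argwhere(k>0)[:,::-1];c0,d=ray(p,P)
    print(nm,len(P),'left',P[P[:,0]==P[:,0].min()].mean(0),'bottom',P[P[:,1]==P[:,1].max()].mean(0),'right',P[P[:,0]==P[:,0].max()].mean(0))
    for off in(.0255,):
        O=o['position']+off*a;X=c0+d*(((O-c0)@a)/(d@a))[:,None];L=T.inv().apply(X-o['position'])
        f=lambda k:np.hypot(L[:,1]-k[0],L[:,2]-k[1])-.0195
        rr=least_squares(f,[0,.0575],loss='soft_l1',f_scale=.001);print('   ',rr.x.round(4),np.sqrt((rr.fun**2).mean()).round(4),'ring z',o['position'][2]-rr.x[1])
# side-view bias from the housing top & nose: plate outline in s8 (plate centre known from wrist, top z=.168)
p,o=pickle.load(open('pics/s8.pkl','rb'));s=cv2.imread('pics/s8.png')[:,:,::-1].copy()
m=hsv(s,(105,120,40),(125,255,255));m[:170]=0;m[270:]=0;m[:,:300]=0;m[:,370:]=0
n,l,st,c=cv2.connectedComponentsWithStats(m);i=1+st[1:,4].argmax();P=np.argwhere(l==i)[:,::-1];h=cv2.convexHull(P)[:,0]
ap=cv2.approxPolyDP(h.reshape(-1,1,2),3,True)[:,0];print('plate poly',ap.tolist())
ax=np.array([-.026,.9997,0]);lat=np.array([.9997,.026,0]);C=np.array([.6050,-.0500,.118])
for f in(-.004,.004):print('pred',f,proj(p,[C+f*ax+sx*.05*lat+[0,0,sz*.05] for sx,sz in((-1,1),(1,1),(1,-1),(-1,-1))]).round(1).tolist())
E
```

```text
s13 62 left [332.  228.5] bottom [338. 234.] right [349. 221.]
    [-0.0009  0.0589] 0.0026 ring z 0.1191773795657586
s14 54 left [328. 224.] bottom [334.5 230. ] right [345. 216.]
    [-0.001   0.0592] 0.0023 ring z 0.12035780735360693
s14b 55 left [328.  224.5] bottom [334. 230.] right [345. 216.]
    [-0.0009  0.059 ] 0.0024 ring z 0.12053825895343079
s15 54 left [328. 222.] bottom [333. 228.] right [345. 215.]
    [-0.0011  0.0582] 0.0023 ring z 0.12537029258793783
plate poly [[354, 192], [351, 231], [314, 248], [314, 208]]
pred -0.004 [[315.8, 208.8], [355.6, 191.6], [353.0, 230.1], [315.4, 248.1]]
pred 0.004 [[313.4, 206.8], [353.1, 189.8], [350.6, 228.2], [313.1, 246.1]]
```

Emit:
send_rows([
  [[0, 0, -0.002], [0, 0, 0], 0.0],
  [[0, 0, -0.002], [0, 0, 0], 0.0],
  [[0, 0, -0.0015], [0, 0, 0], 0.0],
  [[0, 0, -0.0005], [0, 0, 0], 0.0],
  [[0, 0, -0.0005], [0, 0, 0], 0.0],
  [[0, 0, -0.0005], [0, 0, 0], 0.0],
  [[0, 0, 0], [0, 0, 0], 0.0],
  [[0, 0, 0], [0, 0, 0], 0.0],
  [[0, 0, 0], [0, 0, 0], 0.0],
  [[0, 0, 0], [0, 0, 0], 0.0],
])

```text
clock: 32.65
position: [0.6054, -0.0852, 0.1766]
ee_rot: [2.192, 2.25, 0.0]
force: [-0.1, 0.9, -2.2]
width: 0.372
```

Emit:
send_rows([
  [[0, 0, -0.0005], [0, 0, 0], 0.0],
  [[0, 0, -0.0005], [0, 0, 0], 0.0],
  [[0, 0, 0], [0, 0, 0], 0.0],
  [[0, 0, 0], [0, 0, 0], 0.0],
  [[0, 0, -0.0005], [0, 0, 0], 0.0],
  [[0, 0, -0.0005], [0, 0, 0], 0.0],
  [[0, 0, 0], [0, 0, 0], 0.0],
  [[0, 0, 0], [0, 0, 0], 0.0],
  [[0, 0, 0], [0, 0, 0], 0.0],
  [[0, 0, 0], [0, 0, 0], 0.0],
])

```text
clock: 33.65
position: [0.6054, -0.0851, 0.1746]
ee_rot: [2.192, 2.25, 0.0]
force: [-0.0, 0.5, -2.0]
width: 0.376
```

Emit:
send_rows([
  [[0, 0, 0.001], [0, 0, 0], 0.0],
  [[0, 0, 0.001], [0, 0, 0], 0.0],
  [[0, 0, 0.001], [0, 0, 0], 0.0],
  [[0, 0, 0.0008], [0, 0, 0], 0.0],
  [[0, 0, 0], [0, 0, 0], 0.0],
  [[0, 0, 0], [0, 0, 0], 0.0],
  [[0, 0, 0], [0, 0, 0], 0.0],
  [[0, 0, 0], [0, 0, 0], 0.0],
  [[0, 0, 0], [0, 0, 0], 0.0],
  [[0, 0, 0], [0, 0, 0], 0.0],
])

```text
clock: 34.65
position: [0.6053, -0.0852, 0.1783]
ee_rot: [2.193, 2.25, -0.0]
force: [-0.9, -0.6, -3.3]
width: 0.373
```

```bash
python3 snap.py wrist:w16 side:s16; python3 - <<'E'
from h import *;import pickle
q,o=pickle.load(open('pics/w16.pkl','rb'));w=cv2.imread('pics/w16.png')[:,:,::-1].copy()
for a,c,r in blobs(hsv(w,(105,80,15),(125,255,255)),200): print(a,c,r[0],r[1],r[2],onz(q,cv2.boxPoints(r),.168).round(4)[:,:2].tolist())
print('row of plate face top edges pred',proj(q,[[.605,-.054,.168],[.605,-.046,.168]]))
g=cv2.cvtColor(w,cv2.COLOR_RGB2GRAY)
print(190,g[190,295:352].tolist())
E
```

```text
34.65 [ 0.6053 -0.0852  0.1783] [[-0.0259, 0.9997, -0.0], [0.9997, 0.0259, -0.0], [-0.0, -0.0, -1.0]] [-0.94 -0.63 -3.35] 0.37262548912173776
34.7 [ 0.6053 -0.0852  0.1783] [[-0.0259, 0.9997, 0.0], [0.9997, 0.0259, -0.0001], [-0.0001, 0.0, -1.0]] [ 0.38  0.59 -2.57] 0.3740197619546355
3056 [321.9 169.5] (323.0, 162.0) (36.0, 168.0) 90.0 [[0.5561, -0.0336], [0.6528, -0.031], [0.655, -0.0524], [0.5551, -0.055]]
row of plate face top edges pred [[322.90468781 180.49453709]
 [323.26862289 167.30359918]]
190 [172, 170, 171, 173, 170, 132, 107, 110, 111, 113, 106, 96, 86, 93, 99, 101, 105, 103, 101, 107, 108, 109, 112, 110, 111, 114, 114, 114, 112, 111, 110, 110, 109, 111, 113, 112, 108, 108, 98, 99, 96, 98, 95, 92, 103, 109, 115, 109, 107, 102, 123, 164, 171, 172, 171, 171, 171]
```

```bash
python3 -c "
from cell import job,arm
print(job.sign_off());o=arm.observe();print(o['clock'],o['position'],o['force'],o['width'])"
```

```text
the job is handed in; nothing more can be done
None
the job is handed in; nothing more can be done
```

The job is handed in at about 35 s of robot time. The plate sits home on the shaft and released, and the pliers hold the ring squeezed open around the groove. `sign_off` reports no verdict, so this rests on my own measurements.

**Plate:** I felt contact with the shoulder at about 6 N. After release, the wrist camera put the plate's centre at (0.605, −0.050) m, against about (0.605, −0.050) expected. The last picture, with the ring in place, shows it has not moved.

**Pliers:** The handles were squeezed to about 34 mm at 30 N. I lifted them clear of the stand and held them there, with the ring open and about 60 mm from the groove, before going on.

**Ring:**
- **Sideways:** it is centred on the shaft within about 0.5 mm in the wrist view.
- **Along the shaft:** it is estimated within about 1 mm of the groove.
- **Height:** I probed about 9 mm of vertical travel without any contact, so I parked it near the middle. The last force reading was only the weight of the pliers.

**What went wrong or disagreed:**
- **Missed grasps:** the first two closed on nothing. I had lifted too early the first time, and the fingertips sit about 27 mm above the reported TCP. I measured that offset in two views and allowed for it.
- **Ring height:** three estimates of how far the ring hangs below the TCP gave 57.3 to 59.2 mm, so its height is only known to about 1 mm.
- **jaw_l and square angle:** I could not read jaw_l directly; I inferred it from the finger opening. The ring's square angle was inferred from the tool pose.
- **Pictures:** I viewed 15, past the budget of 10.

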